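# Change over the jaw inserts in the bench drying box

## Robot

A 6-joint arm with a two-finger parallel gripper is mounted at the origin on a cart in front of the work surface, level with it; the furniture and walls round the work are solid. World frame = base frame: x ahead of the robot, y to its left, z up, the work surface at z = 0. Lengths are in m, angles in rad, forces in N, time in s.
With the tool pointing down it reaches from about 0.35 to 0.975 m from the base axis. Payload 4.9 kg.
Tool frame: the origin (TCP) lies on the centre line of the jaws, within the pads' length; the fingertips stand manip.tcp_to_tips ahead of it and the grasp point (between the pads) lies 11 mm behind it (manip.tcp_to_tips is the distance from the TCP to the fingertips, in m); x points along the fingers, y is the direction in which the jaws open and shut, and the axes are right-handed (so a half turn about x gives the same grasp; the last joint's range is limited). The gripper opens to 85 mm and grips with 20 to 120 N. Pads are 22 mm wide; open, the fingers measure 114 mm over their backs; the gripper's body (76 mm by 85 mm) begins 54 mm behind the grasp point. The pads swing forward as they close: fully open they stand 13 mm farther back than shut.
Start: joints at [1.055, 0.053, 1.613, -0, 1.476, -0.119], TCP at [0.242, 0.576, 0.239] pointing down, gripper open.
Joint ranges: [-3.01, 3.01], [-1.01, 2.22], [0.06, 2.58], [-1.02, 4.17], [0.09, 2.62], [-3.14, 3.14]. Speed limits (rad/s): [2.57, 2.57, 3.14, 3.14, 3.14, 3.14].

## Interface

Orientations are given as a unit quaternion [w, x, y, z].
In Python, from plant import status, imaging, workorder, manip gives the robot as it stands.
- The arm moves only by the tool carry_out, never from a script. Its argument "moves" is one flat list of numbers, 5 for each row, row after row: the opening, from 0 (shut) to 1 (fully open), then the shift along the tool's x, y, z in cm, then the turn about the tool's x in rad. In form: [claw, tx, ty, tz, twist, claw, tx, ty, tz, twist, ...]. A call has 1 to 12 rows; each row is the pose to reach, as a shift and turn from the pose commanded when the call began, along the tool's axes at that moment; what a row does not reach only later rows make up. A row lasts 1/12 s, in which the tool goes at most 41.7 mm and 7.16 degrees, less where a joint would pass 70% of its speed; a pose out of reach is approached as far as the arm can. A call with a gripper value outside its range is refused whole. The fingers move at their own pace and stop on an object; the grip force is fixed at half the most. Time passes only in rows, so rows that repeat a pose let the fingers close. It gives the time, the measured TCP pose, the force and the opening at its end, in the units of the state.
- status.state(): the state, without advancing time (a new reading comes with each control period).
- imaging.grab_frame(name): name is "scene" or "top"; returns the picture (420x560x3 uint8, red, green, blue); there is no depth.
- imaging.camera_info(name): a dict with "K" (3x3 intrinsics, pixels), "R" (3x3) and "t" (3): a world point X has camera coordinates R X + t. Camera axes: x right, y down, z forward; pixel columns grow to the right and rows downward; lengths in m; the calibration is good to about 2 mm. A picture is of the moment at which its call begins. camera_info takes no time and is no camera call.
- workorder.job_done(): hands the job in, once; it reports no verdict.
The state is a dict: "time": time; "joint_pos": joint angles; "joint_vel": joint speeds; "joint_efforts": joint torques, N m; "tool_pos": TCP position; "tool_rot": TCP orientation; "contact_force": force on the tool from outside, world axes, zero at the start; "ft_torque": the same for the moment, N m; "gripper_width": opening from 0.0 (shut) to 1.0 (fully open).
Only numpy, scipy, OpenCV 4.12 (cv2) and the standard library are available. Lean on these libraries where they do the work, as an engineer would, in place of code of your own. Each camera call takes 0.05 s, during which the arm holds its last target.

## Task

Press the latch button of the bench drying box and let its sprung door pop ajar by itself with your hand clear of it, then pull the door over and down as far as it goes. Move every dry jaw insert from inside the box to the grey parts tray, lay every washed insert from the steel draining tray flat in the bottom of the box without stacking them, and push the door up and over again until it latches shut. Leave the weights and the oil bottle where they stand.

Things in the scene. Friction and masses are not known exactly. Their poses are not given: they have to be found in the camera images.
- drying_box: white bench drying box, fixed, 170 mm deep, 270 mm wide, 131 mm high; origin on the desk under the middle of its front; x points from front to back, y to its left, z up. A sill 70 mm high in front, a roof over its back part (98 to 170 mm behind the front), and between them a sunken well under a glazed door. Side cheeks 9 mm thick slope from 72 mm high in front to the roof
- rack_mid (a point): point on the floor of the box's well (57 mm above the desk), 55 mm behind the front, midway between the cheeks; axes as the box. The floor is 250 mm wide. With the door down it is open to above from 43 mm in front of to 43 mm behind this point; behind that is the roof. A 10 mm spring pin then stands out of the roof's front edge beside the left cheek: keep 20 mm off that cheek
- door_hinge (a point): middle of the hinge line of the box's door, along the top of the front sill, 72 mm above the desk; axes as the box; the hinge line runs along y
- door_bar (a point): centre of the door's round steel bar handle: 12 mm thick, 110 mm long, parallel to the hinge line, 134 mm from it, with 27 mm of free space between the bar and the door panel's upper edge; it moves with the door, over the roof when shut
- drop_door (a joint): angle of the bottom-hinged door, rad: 0 shut and latched (bar 36 degrees above level as seen from the hinge, to the back), about 0.36 ajar on its spring pin, 0.95 bar straight above the hinge, 2.45 all the way down in front, at its stop. Stiff hinge: it stays where left, about 2 N at the bar moves it. The last 0.35 rad to shut press the pin back and snap past the latch: about 8 N at the bar
- button_top (a point): centre of the top face of the round grey latch button, 25 mm across, in the roof of the box near its right end; stands 13 mm above the roof; pressed straight down
- latch_button (a joint): travel of the latch button in m: 0 up, 0.008 fully down (about 5 N); the latch lets go at about 0.006; it springs back, and dips by itself as the door is pushed shut
- drain_floor (a point): centre of the inner floor (8 mm above the desk) of the steel draining tray, 225 mm (x) by 100 mm (y), rim 8 mm above its floor, where the washed inserts lie, their length across it; x, y along its sides
- dry_floor (a point): centre of the inner floor (4 mm above the desk) of the open grey plastic parts tray, 88 mm (x) by 130 mm (y) outside, walls 4 mm thick and 26 mm high; x, y along its sides. A computer tower, 0.38 m high, stands some 70 mm behind the middle of this tray: come to it from the side of the robot, not along the front of the tower
- weight_1: brass check weight with a knob, 38 mm across, 60 mm high, origin under its centre; a bystander
- weight_2: smaller brass check weight, 30 mm across, 47 mm high, origin under its centre; a bystander
- oil_dropper: small brown dropper bottle, 33 mm across, 102 mm high, origin under its centre; a bystander
- washed_1_mid (a point): a washed jaw insert, a plain steel block 64 x 28 x 18 mm with a serrated top and slightly tapered sides; point at its centre, 9 mm above its underside when it lies flat; x along its 64 mm length, y across its 28 mm width, z up. May be absent; starts on the draining tray
- washed_2_mid (a point): a washed jaw insert, a plain steel block 64 x 28 x 18 mm with a serrated top and slightly tapered sides; point at its centre, 9 mm above its underside when it lies flat; x along its 64 mm length, y across its 28 mm width, z up. May be absent; starts on the draining tray
- washed_3_mid (a point): a washed jaw insert, a plain steel block 64 x 28 x 18 mm with a serrated top and slightly tapered sides; point at its centre, 9 mm above its underside when it lies flat; x along its 64 mm length, y across its 28 mm width, z up. May be absent; starts on the draining tray
- dry_1_mid (a point): a dry jaw insert, a plain steel block 64 x 28 x 18 mm with a serrated top and slightly tapered sides; point at its centre, 9 mm above its underside when it lies flat; x along its 64 mm length, y across its 28 mm width, z up. May be absent; starts inside the drying box
- dry_2_mid (a point): a dry jaw insert, a plain steel block 64 x 28 x 18 mm with a serrated top and slightly tapered sides; point at its centre, 9 mm above its underside when it lies flat; x along its 64 mm length, y across its 28 mm width, z up. May be absent; starts inside the drying box

How it is judged:
By the outcome, as a careful person would: the job done as asked, in the order asked, and still so for the second after the job is handed in, with the robot touching nothing.
Of washed_1, washed_2, washed_3 only 2 to 3 are there at a start; the rules pass over those that are not, and their reading is None.
Of dry_1, dry_2 only 1 to 2 are there at a start; the rules pass over those that are not, and their reading is None.
At some moment in a run one of washed_1, washed_2, washed_3 may be knocked a few centimetres aside while the robot is not near it.
Once in a run the grip may slacken for a moment while it holds something.
It also fails if it takes over 208 s, if anything falls off the work surface, if the arm or the gripper's body presses on something with over 40 N, if the wrist force passes 120 N, or if a joint passes its speed limit or range.

## Working session

There is one attempt and no reset: what is moved stays moved. The work goes in short steps, Python scripts to look and compute and a tool call to move; the robot and the scene stay as the last step left them, time stands still between calls to the robot, and variables do not carry over. Pictures are saved under pics/ and viewed, and the job is handed in when it is done.

Besides the shell and the picture viewer there is one more tool, called after "Emit:" as a command line: name --argument value ..., lists and objects as JSON in quotes. carry_out: Moves the arm, as the interface text tells. Its arguments: {"type":"object","properties":{"moves":{"type":"array","items":{"type":"number"}}},"required":["moves"]}

```bash
ls; mkdir -p pics; cat > h.py <<'E'
import numpy as np, cv2
from plant import status, imaging, workorder, manip
def grab(n,f):
    im=imaging.grab_frame(n); cv2.imwrite('pics/'+f+'.png',cv2.cvtColor(im,cv2.COLOR_RGB2BGR)); np.save('pics/'+f+'.npy',im); return im
def cam(n):
    c=imaging.camera_info(n); return np.array(c['K']),np.array(c['R']),np.array(c['t'])
def ray(n,u,v):
    K,R,t=cam(n); return -R.T@t, R.T@np.linalg.inv(K)@np.array([u,v,1.])
def onz(n,u,v,z):
    o,d=ray(n,u,v); return o+d*(z-o[2])/d[2]
def proj(n,X):
    K,R,t=cam(n); p=K@(R@np.array(X)+t); return p[:2]/p[2]
E
python3 - <<'E'
from h import *
s=status.state(); print(s); print(manip.tcp_to_tips)
for n in('scene','top'):
    grab(n,n+'0'); o,d=ray(n,280,210); print(n,o,d,cam(n)[0])
E
```

```text
pics
{'time': 0.0, 'joint_pos': array([ 1.05500150e+00,  5.33613788e-02,  1.61431016e+00, -1.89921421e-05,
        1.47599436e+00, -1.19003209e-01]), 'joint_vel': array([ 0.00105086, -0.00030307,  0.00176421,  0.00125237,  0.00048893,
        0.00137535]), 'joint_efforts': array([ 2.52381113e-03, -3.93672538e+01, -3.70187545e+01,  1.09624502e-04,
        6.94248243e-03,  2.72860561e-06]), 'tool_pos': array([0.24124019, 0.5759017 , 0.23805055]), 'tool_rot': array([ 0.69301352,  0.13866935,  0.69345836, -0.1400663 ]), 'contact_force': array([-0.01872495,  0.26241706, -0.0955083 ]), 'ft_torque': array([ 0.03130206, -0.01551682, -0.0191173 ]), 'gripper_width': 0.9997659367652628}
0.008
scene [ 0.01768822 -0.5078173   0.8478397 ] [ 0.48818814  0.57012449 -0.66078456] [[498.64180401   0.         279.47211649]
 [  0.         498.64180401 208.91765941]
 [  0.           0.           1.        ]]
top [0.45265271 0.13700279 1.12816907] [ 0.10951731 -0.02351695 -0.99371867] [[420.23182748   0.         282.01159812]
 [  0.         420.23182748 210.41396239]
 [  0.           0.           1.        ]]
```

View pics/scene0.png

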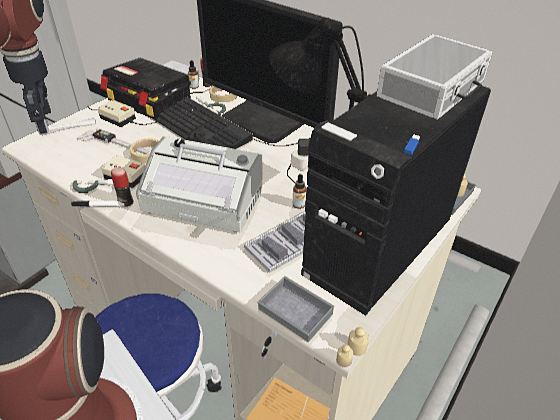

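View pics/top0.png

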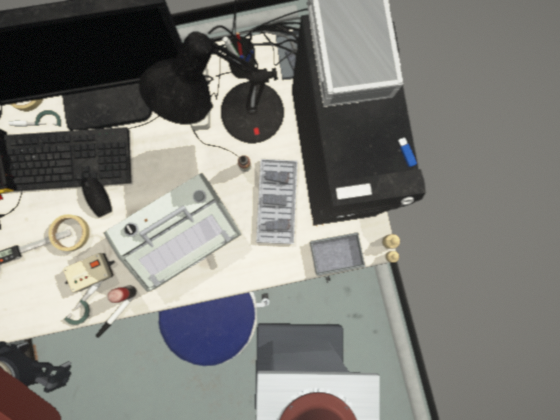

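```bash
python3 - <<'E'
from h import *
im=cv2.imread('pics/top0.png'); cv2.imwrite('pics/z1.png',cv2.resize(im[140:300,90:310],None,fx=3.6,fy=3.6,interpolation=cv2.INTER_CUBIC))
im=cv2.imread('pics/scene0.png'); cv2.imwrite('pics/z2.png',cv2.resize(im[125:375,125:375],None,fx=2.4,fy=2.4,interpolation=cv2.INTER_CUBIC))
E
```

```text
(no output)
```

View pics/z1.png

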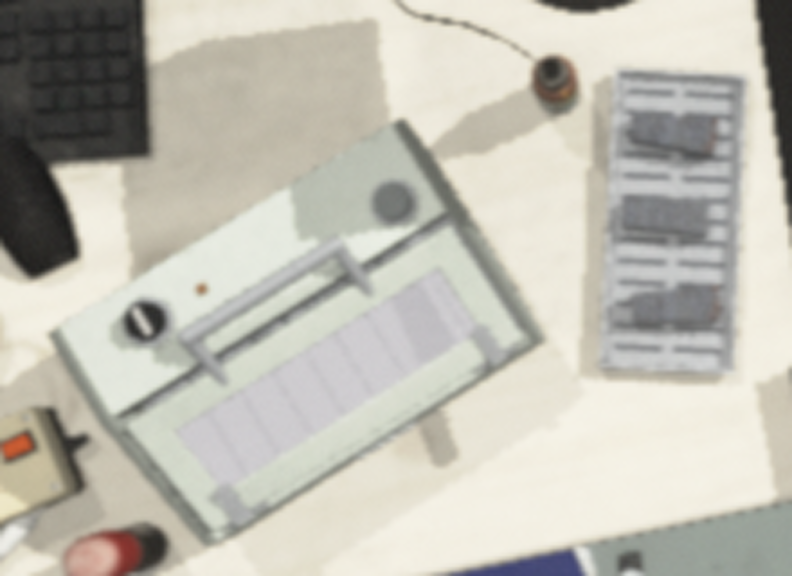

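View pics/z2.png

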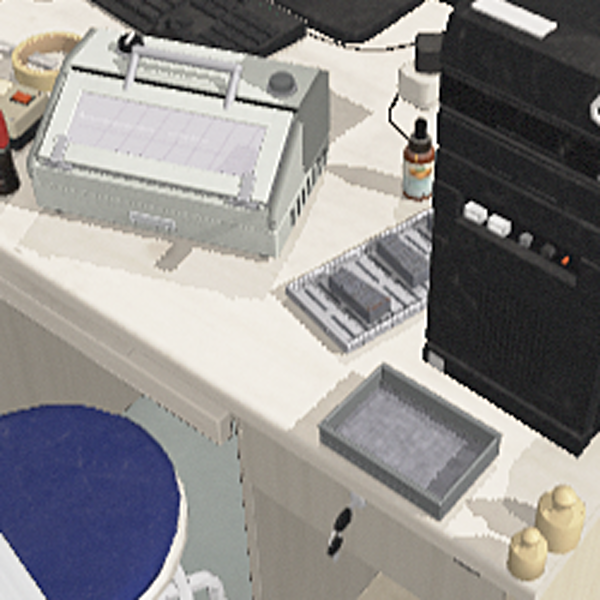

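```bash
python3 - <<'E'
from h import *
def zz(u,v): return 90+u/3.6-0.36, 140+v/3.6-0.36
for nm,u,v,z in [('button',393,201,.144),('BL',52,335,.131),('BR',400,120,.131),('FL',213,543,.071),('FR',542,338,.071),('barL',185,338,.151),('barR',338,243,.151),('oil',553,70,.102)]:
    print(nm,onz('top',*zz(u,v),z).round(4))
print('btn scene',onz('scene',125+281/2.4,125+76/2.4,.144))
for nm,p in [('tr_a',(620,72)),('tr_b',(745,75)),('tr_c',(603,372)),('tr_d',(730,377))]: print(nm,onz('top',*zz(*p),.016).round(4))
for nm,u,v in [('w1',672,134),('w2',665,217),('w3',672,306)]: print(nm,onz('top',*zz(u,v),.024).round(4))
for nm,u,v in [('pt',311,240),('pt',357,233),('pt',365,269),('pt',318,276)]: print(nm,onz('top',u,v,.026).round(4))
for p in [(391,241),(392,256)]: print(onz('top',*p,.05).round(3))
E
```

```text
button [0.5902 0.3055 0.144 ]
BL [0.4978 0.5243 0.131 ]
BR [0.6466 0.3055 0.131 ]
FL [0.3615 0.4294 0.071 ]
FR [0.5071 0.2104 0.071 ]
barL [0.4971 0.4325 0.151 ]
barR [0.5609 0.3383 0.151 ]
oil [0.6904 0.2071 0.102 ]
btn scene [0.59178627 0.30776265 0.144     ]
tr_a [0.7104 0.1629 0.016 ]
tr_b [0.711  0.0692 0.016 ]
tr_c [0.4861 0.1688 0.016 ]
tr_d [0.4848 0.0756 0.016 ]
w1 [0.6629 0.1229 0.024 ]
w2 [0.6008 0.1265 0.024 ]
w3 [0.5353 0.1196 0.024 ]
pt [0.4972 0.0276 0.026 ]
pt [ 0.5187 -0.0938  0.026 ]
pt [ 0.425  -0.1152  0.026 ]
pt [0.4041 0.0078 0.026 ]
[ 0.499 -0.177  0.05 ]
[ 0.46 -0.18  0.05]
```

```bash
cat >> h.py <<'E'
from scipy.spatial.transform import Rotation as Ro
YAW=0.597; BO=np.array([0.4329,0.3196])
def box(x,y,z=0):
    c,s=np.cos(YAW),np.sin(YAW); return np.array([BO[0]+c*x-s*y,BO[1]+s*x+c*y,z])
def inbox(p):
    c,s=np.cos(YAW),np.sin(YAW); d=np.array(p[:2])-BO; return np.array([c*d[0]+s*d[1],-s*d[0]+c*d[1],p[2]])
def pose():
    s=status.state(); q=s['tool_rot']; return s,np.array(s['tool_pos']),Ro.from_quat([q[1],q[2],q[3],q[0]]).as_matrix()
def yawy():
    _,p,R=pose(); return np.arctan2(R[1,1],R[0,1])
def to(X,jaw=None):
    "shift in cm along tool axes and twist to bring TCP to X with jaw axis (tool y) at world angle jaw mod pi; assumes down"
    s,p,R=pose(); d=R.T@(np.array(X)-p)*100
    tw=0; 
    if jaw is not None:
        e=(jaw-np.arctan2(R[1,1],R[0,1])+np.pi/2)%np.pi-np.pi/2; tw=-e
    print('shift cm',d.round(2),'twist',round(tw,3),'alt',round(tw-np.sign(tw)*np.pi,3),'j6',s['joint_pos'][5].round(3),'j1',s['joint_pos'][0].round(2))
def st():
    s,p,R=pose(); print('t',round(s['time'],2),'tcp',p.round(4),'jaw',round(yawy(),3),'box',inbox(p).round(4),'F',s['contact_force'].round(1),'w',round(s['gripper_width'],3)); print(R.round(3).tolist())
E
python3 - <<'E'
from h import *
st()
B=(box(.122,-.1)); print(B)
to([B[0],B[1],.25],YAW); to([B[0],B[1],.25],YAW+np.pi/2)
for u,v in [(175,90),(200,45),(240,85)]: print(onz('top',u,v,.35).round(3))
E
```

```text
t 0.1 tcp [0.2413 0.576  0.2382] jaw 1.174 box [-0.0144  0.3197  0.2382] F [ 0.6 -0.2 -0.4] w 1.0
[[-0.001, 0.386, 0.922], [-0.002, 0.922, -0.386], [-1.0, -0.002, -0.0]]
[0.59001354 0.30548142 0.        ]
shift cm [ -1.17 -11.47  42.62] twist 0.577 alt -2.565 j6 -0.119 j1 1.05
shift cm [ -1.17 -11.47  42.62] twist -0.994 alt 2.148 j6 -0.119 j1 1.05
[0.763 0.325 0.35 ]
[0.855 0.281 0.35 ]
[0.778 0.201 0.35 ]
```

Emit:
carry_out --moves '[0,-1.2,-1,4,0.05,0,-1.2,-2,8,0.12,0,-1.2,-3,12,0.2,0,-1.2,-4.3,16,0.27,0,-1.2,-5.3,20,0.33,0,-1.2,-6.5,24,0.4,0,-1.2,-7.5,28,0.46,0,-1.2,-8.6,32,0.52,0,-1.2,-9.7,36,0.577,0,-1.2,-10.8,40,0.577,0,-1.2,-11.47,42.6,0.577,0,-1.2,-11.47,42.6,0.577]'

```text
time: 1.1
tool_pos: [0.5935, 0.3019, 0.2502]
tool_rot: [0.624, 0.332, 0.624, -0.333]
contact_force: [-0.9, 0.3, 0.0]
gripper_width: -0.005
```

```bash
python3 - <<'E'
from h import *
grab('scene','s1');grab('top','t1')
st(); B=box(.122,-.1); to([B[0],B[1],.16],YAW)
E
```

```text
t 1.2 tcp [0.5904 0.3051 0.2503] jaw 0.595 box [ 0.1221 -0.1006  0.2503] F [-1.  -0.2 -0.3] w 0.002
[[-0.002, 0.828, 0.56], [-0.0, 0.56, -0.828], [-1.0, -0.002, -0.001]]
shift cm [ 9.03  0.   -0.05] twist -0.002 alt 3.14 j6 -0.23 j1 0.36
```

View pics/s1.png

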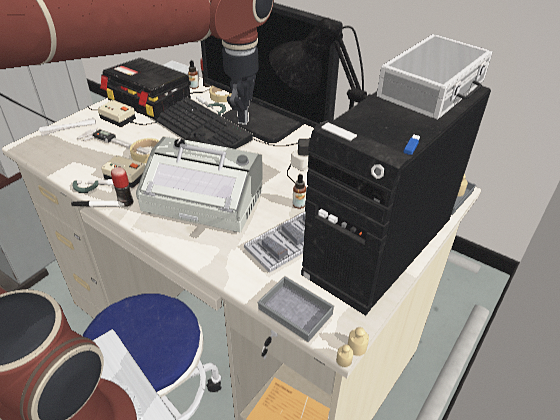

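View pics/t1.png

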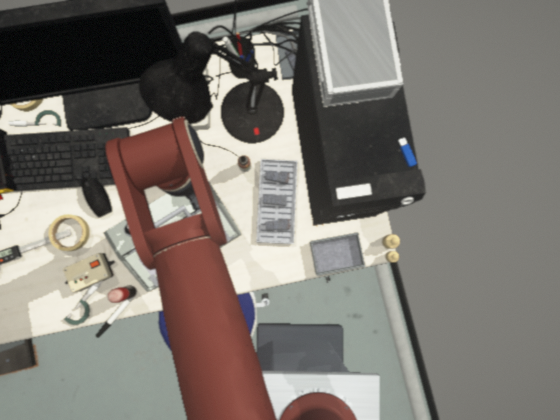

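Emit:
carry_out --moves '[0,2,0,0,0,0,4,0,0,0,0,6,0,0,0,0,8,0,0,0,0,8.5,0,0,0,0,9,0,0,0,0,9,0,0,0]'

```text
time: 1.78
tool_pos: [0.5892, 0.3066, 0.1607]
tool_rot: [0.625, 0.33, 0.625, -0.331]
contact_force: [-0.3, -0.3, 0.4]
gripper_width: -0.002
```

Emit:
carry_out --moves '[0,0.3,0,0,0,0,0.6,0,0,0,0,0.9,0,0,0,0,1.1,0,0,0]'

```text
time: 2.12
tool_pos: [0.5906, 0.3062, 0.151]
tool_rot: [0.625, 0.331, 0.625, -0.33]
contact_force: [-0.4, -0.4, 2.0]
gripper_width: -0.003
```

Emit:
carry_out --moves '[0,0.2,0,0,0,0,0.4,0,0,0,0,0.6,0,0,0,0,0.75,0,0,0,0,0.8,0,0,0,0,0.8,0,0,0]'

```text
time: 2.62
tool_pos: [0.5906, 0.3062, 0.144]
tool_rot: [0.625, 0.331, 0.625, -0.33]
contact_force: [-2.4, -0.8, 7.9]
gripper_width: -0.001
```

```bash
python3 - <<'E'
from h import *
grab('scene','s2'); st()
im=cv2.imread('pics/s2.png'); cv2.imwrite('pics/z3.png',cv2.resize(im[80:280,100:300],None,fx=3,fy=3))
E
```

```text
t 2.67 tcp [0.5906 0.3063 0.144 ] jaw 0.597 box [ 0.1229 -0.0997  0.144 ] F [-2.  -0.9  8. ] w 0.0
[[0.001, 0.827, 0.562], [0.001, 0.562, -0.827], [-1.0, 0.001, 0.0]]
```

View pics/z3.png

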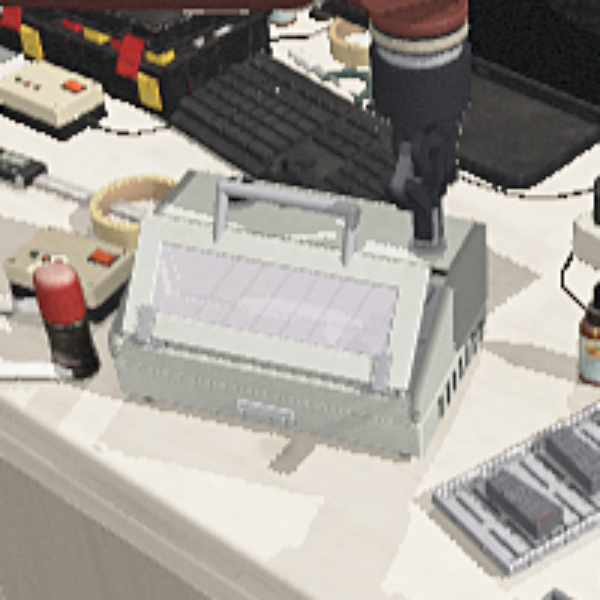

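Emit:
carry_out --moves '[0,-1,0,0,0,0,-3,0,0,0,0,-6,0,0,0,0,-9,0,0,0,0.5,-12,0,0,0,0.5,-13,0,0,0,0.5,-13,0,0,0]'

```text
time: 3.25
tool_pos: [0.5916, 0.3065, 0.2765]
tool_rot: [0.627, 0.333, 0.623, -0.329]
contact_force: [0.1, 0.2, -0.2]
gripper_width: 0.415
```

```bash
python3 - <<'E'
from h import *
grab('scene','s3'); st()
im=cv2.imread('pics/s3.png'); cv2.imwrite('pics/z4.png',cv2.resize(im[80:280,100:300],None,fx=3,fy=3))
for a in (.33,.36,.40):
  b=np.radians(36)+a
  for y in(-.055,.055):
    p=box(.008+.134*np.cos(b),y,.072+.134*np.sin(b)); q=proj('scene',p); print(a,p.round(3),((q-[100,80])*3).round(0))
to(box(.082,0,.25),YAW)
E
```

```text
t 3.3 tcp [0.5906 0.3061 0.2733] jaw 0.597 box [ 0.1228 -0.0998  0.2733] F [-0.   0.3 -0.3] w 0.494
[[0.002, 0.827, 0.562], [0.001, 0.562, -0.827], [-1.0, 0.002, 0.001]]
0.33 [0.534 0.322 0.182] [354. 209.]
0.33 [0.472 0.413 0.182] [224. 186.]
0.36 [0.531 0.32  0.184] [352. 209.]
0.36 [0.47  0.411 0.184] [222. 186.]
0.4 [0.528 0.318 0.187] [350. 209.]
0.4 [0.466 0.408 0.187] [219. 186.]
shift cm [ 2.31 -4.09 -9.98] twist -0.0 alt 3.142 j6 -0.23 j1 0.37
```

View pics/z4.png

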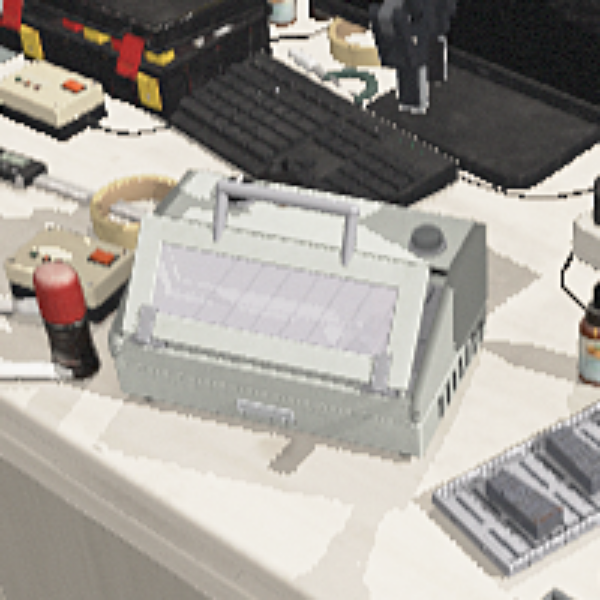

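Emit:
carry_out --moves '[0.55,1,-1.3,-3.3,0,0.55,2.3,-2.7,-6.6,0,0.55,2.3,-4.1,-10,0,0.55,2.3,-4.1,-10,0,0.55,4,-4.1,-10,0,0.55,6,-4.1,-10,0,0.55,7.5,-4.1,-10,0,0.55,8.5,-4.1,-10,0,0.55,8.7,-4.1,-10,0,0.55,8.7,-4.1,-10,0]'

```text
time: 4.13
tool_pos: [0.4994, 0.365, 0.1833]
tool_rot: [0.624, 0.33, 0.626, -0.332]
contact_force: [0.1, -0.5, 0.2]
gripper_width: 0.549
```

```bash
python3 - <<'E'
from h import *
grab('scene','s4'); st()
im=cv2.imread('pics/s4.png'); cv2.imwrite('pics/z5.png',cv2.resize(im[80:280,100:300],None,fx=3,fy=3))
E
```

```text
t 4.18 tcp [0.5001 0.3654 0.1848] jaw 0.597 box [8.130e-02 1.000e-04 1.848e-01] F [0.1 0.8 0.6] w 0.55
[[-0.001, 0.827, 0.562], [-0.0, 0.562, -0.827], [-1.0, -0.001, -0.0]]
```

View pics/z5.png

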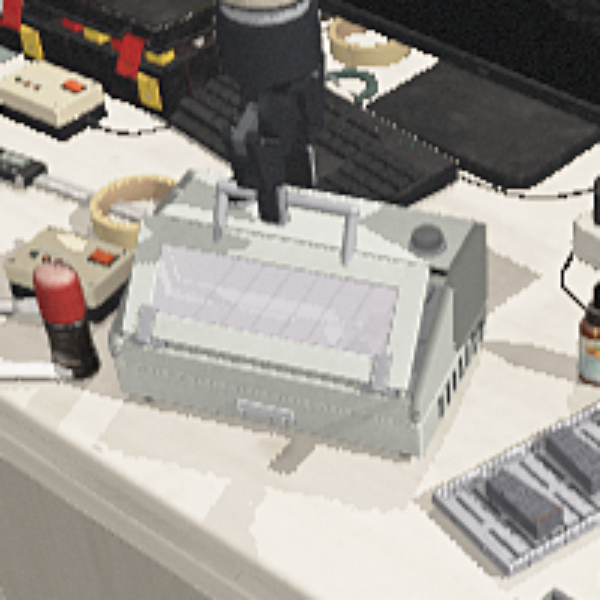

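Emit:
carry_out --moves '[0.4,0,0,0,0,0.3,0,0,0,0,0.2,0,0,0,0,0.1,0,0,0,0,0,0,0,0,0,0,0,0,0,0,0,0,0,0,0]'

```text
time: 4.77
tool_pos: [0.5005, 0.3658, 0.1864]
tool_rot: [0.625, 0.331, 0.625, -0.33]
contact_force: [0.1, -0.5, 3.4]
gripper_width: 0.107
```

```bash
python3 - <<'E'
from h import *
st()
p=inbox(pose()[1]); a0=np.arctan2(p[2]-.072,p[0]-.008); print(np.degrees(a0),np.hypot(p[2]-.072,p[0]-.008))
for a in np.linspace(56.6,176.5,13):
    a=np.radians(a); print(round(np.degrees(a),1),'tx(down) %.2f ty(boxx) %.2f'%(-(13.4*np.sin(a)-13.4*np.sin(np.radians(56.6))),13.4*np.cos(a)-13.4*np.cos(np.radians(56.6))))
E
```

```text
t 4.77 tcp [0.5005 0.3658 0.1864] jaw 0.597 box [0.0819 0.0003 0.1864] F [ 0.1 -0.5  3.4] w 0.107
[[0.002, 0.827, 0.562], [0.001, 0.562, -0.827], [-1.0, 0.002, 0.0]]
57.13023379109736 0.13615971912931055
56.6 tx(down) -0.00 ty(boxx) 0.00
66.6 tx(down) -1.11 ty(boxx) -2.05
76.6 tx(down) -1.85 ty(boxx) -4.27
86.6 tx(down) -2.19 ty(boxx) -6.58
96.6 tx(down) -2.13 ty(boxx) -8.91
106.6 tx(down) -1.66 ty(boxx) -11.20
116.6 tx(down) -0.80 ty(boxx) -13.37
126.5 tx(down) 0.42 ty(boxx) -15.35
136.5 tx(down) 1.97 ty(boxx) -17.10
146.5 tx(down) 3.80 ty(boxx) -18.55
156.5 tx(down) 5.85 ty(boxx) -19.67
166.5 tx(down) 8.06 ty(boxx) -20.41
176.5 tx(down) 10.37 ty(boxx) -20.75
```

Emit:
carry_out --moves '[0,-0.55,-1,0,0,0,-1.1,-2.05,0,0,0,-1.5,-3.15,0,0,0,-1.85,-4.27,0,0,0,-2.05,-5.4,0,0,0,-2.2,-6.6,0,0,0,-2.2,-7.75,0,0,0,-2.13,-8.9,0,0,0,-1.95,-10.05,0,0,0,-1.66,-11.2,0,0,0,-1.66,-11.2,0,0]'

```text
time: 5.68
tool_pos: [0.4088, 0.3044, 0.2088]
tool_rot: [0.626, 0.334, 0.624, -0.327]
contact_force: [-5.0, -0.1, 21.1]
gripper_width: 0.096
```

```bash
python3 - <<'E'
from h import *
grab('scene','s5'); st()
im=cv2.imread('pics/s5.png'); cv2.imwrite('pics/z6.png',cv2.resize(im[80:280,100:300],None,fx=3,fy=3))
p=inbox(pose()[1]); a0=np.arctan2(p[2]-.072,p[0]-.008); print(np.degrees(a0),np.hypot(p[2]-.072,p[0]-.008))
E
```

```text
t 5.73 tcp [0.4091 0.3046 0.2089] jaw 0.597 box [-0.0281  0.0009  0.2089] F [-5.2 -0.7 21. ] w 0.099
[[0.008, 0.827, 0.562], [0.006, 0.562, -0.827], [-1.0, 0.01, -0.001]]
104.78132985683297 0.14156497103762689
```

View pics/z6.png

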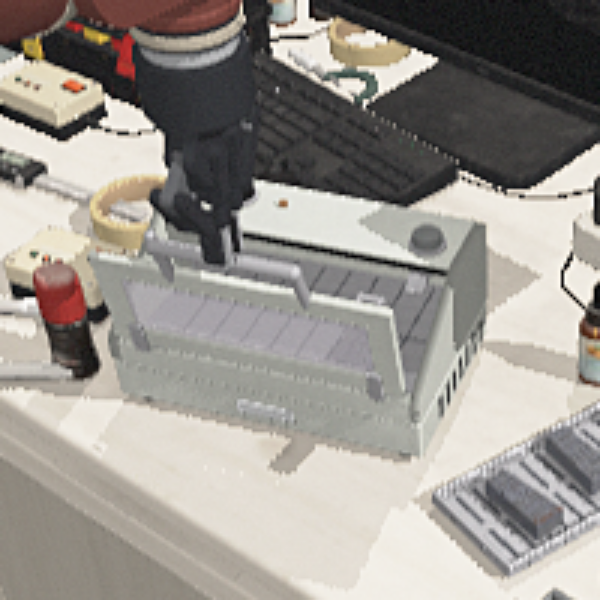

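Emit:
carry_out --moves '[0.4,-0.5,0,0,0,0.4,-0.3,0,0,0,0.4,0,0,0,0,0.4,0.5,0,0,0,0.4,0.9,0,0,0,0.4,0.9,0,0,0]'

```text
time: 6.23
tool_pos: [0.4062, 0.302, 0.1901]
tool_rot: [0.624, 0.33, 0.626, -0.332]
contact_force: [0.1, -0.7, 0.2]
gripper_width: 0.402
```

```bash
python3 - <<'E'
from h import *
grab('scene','s6'); st()
im=cv2.imread('pics/s6.png'); cv2.imwrite('pics/z7.png',cv2.resize(im[80:280,100:300],None,fx=3,fy=3))
E
```

```text
t 6.28 tcp [0.4065 0.3022 0.1909] jaw 0.597 box [-0.0316  0.0005  0.1909] F [-0.4 -0.5 -1. ] w 0.397
[[-0.003, 0.827, 0.562], [-0.002, 0.562, -0.827], [-1.0, -0.003, -0.0]]
```

View pics/z7.png

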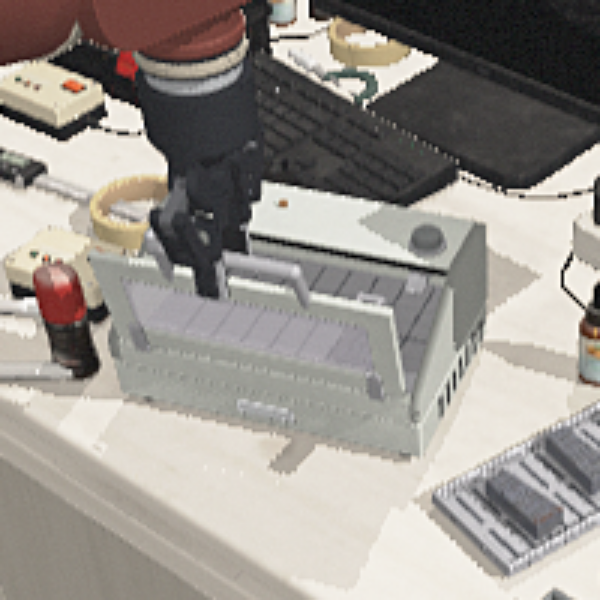

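Straddling well. Close.

Emit:
carry_out --moves '[0.3,0,0,0,0,0.2,0,0,0,0,0.1,0,0,0,0,0.05,0,0,0,0,0.05,0,0,0,0]'

```text
time: 6.7
tool_pos: [0.4075, 0.3028, 0.1931]
tool_rot: [0.625, 0.331, 0.625, -0.331]
contact_force: [0.5, -0.0, -1.1]
gripper_width: 0.117
```

```bash
python3 - <<'E'
from h import *
st()
E
```

```text
t 6.7 tcp [0.4075 0.3028 0.1931] jaw 0.597 box [-0.0305  0.0004  0.1931] F [ 0.5 -0.  -1.1] w 0.117
[[0.0, 0.827, 0.562], [0.0, 0.562, -0.827], [-1.0, 0.001, -0.0]]
```

Emit:
carry_out --moves '[0.05,0.47,-1.3,0,0,0.05,1.1,-2.6,0,0,0.05,1.8,-3.8,0,0,0.05,2.67,-4.9,0,0,0.05,3.64,-5.9,0,0,0.05,4.7,-6.8,0,0,0.05,5.87,-7.6,0,0,0.05,7.1,-8.25,0,0,0.05,8.4,-8.8,0,0,0.05,9.75,-9.2,0,0,0.05,11.1,-9.45,0,0,0.05,12.0,-9.5,0,0]'

```text
time: 7.7
tool_pos: [0.3278, 0.2493, 0.0714]
tool_rot: [0.624, 0.331, 0.625, -0.331]
contact_force: [-0.8, 3.9, -1.5]
gripper_width: 0.112
```

Emit:
carry_out --moves '[0.05,0.2,0,0,0,0.05,0.4,0,0,0,0.05,0.4,0,0,0]'

```text
time: 7.95
tool_pos: [0.3278, 0.2492, 0.0701]
tool_rot: [0.624, 0.329, 0.626, -0.332]
contact_force: [-11.4, -1.6, 16.1]
gripper_width: 0.116
```

```bash
python3 - <<'E'
from h import *
grab('scene','s7'); st()
im=cv2.imread('pics/s7.png'); cv2.imwrite('pics/z8.png',cv2.resize(im[80:280,100:300],None,fx=3,fy=3))
E
```

```text
t 8.0 tcp [0.3278 0.2492 0.0701] jaw 0.597 box [-0.1264  0.0009  0.0701] F [-10.7  -1.1  15.4] w 0.113
[[-0.005, 0.827, 0.562], [-0.002, 0.562, -0.827], [-1.0, -0.005, -0.001]]
```

View pics/z8.png

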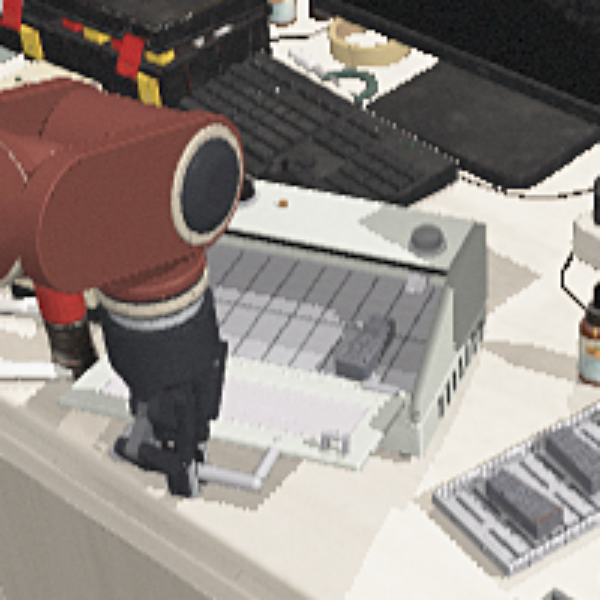

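Emit:
carry_out --moves '[0.1,-0.4,0,0,0,0.25,-0.4,0,0,0,0.25,-0.5,0,0,0,0.25,-1.5,0,0,0,0.25,-3.5,0,0,0,0.3,-7,0,0,0,0.4,-11,0,0,0,0.6,-15,0,0,0,0.6,-19,0,0,0,0.6,-20,0,0,0,0.6,-20,0,0,0]'

```text
time: 8.92
tool_pos: [0.3308, 0.25, 0.2745]
tool_rot: [0.627, 0.334, 0.623, -0.328]
contact_force: [0.8, -0.1, -0.4]
gripper_width: 0.6
```

```bash
python3 - <<'E'
from h import *
grab('scene','s8');im=grab('top','t8'); st()
im=cv2.imread('pics/s8.png'); im2=cv2.imread('pics/t8.png')
o=np.hstack([cv2.resize(im[100:270,110:310],(400,340)),cv2.resize(im2[140:310,90:290],(400,340))]); cv2.imwrite('pics/z9.png',o)
E
```

```text
t 9.02 tcp [0.3288 0.2491 0.2687] jaw 0.597 box [-1.257e-01  2.000e-04  2.687e-01] F [-0.8 -0.1 -0.1] w 0.599
[[0.0, 0.827, 0.562], [-0.0, 0.562, -0.827], [-1.0, 0.0, 0.0]]
```

View pics/z9.png

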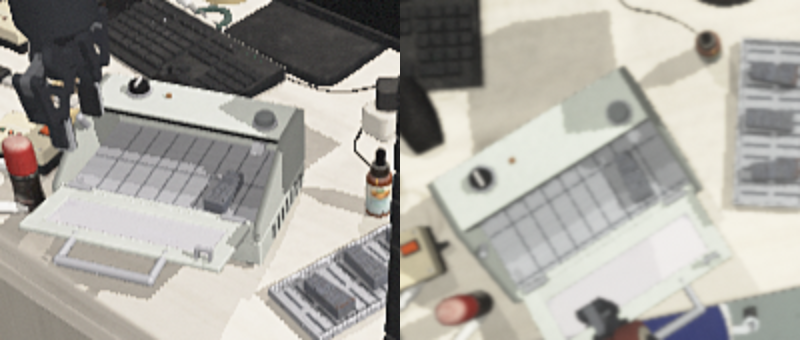

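```bash
python3 - <<'E'
from h import *
im2=cv2.imread('pics/t8.png'); im=cv2.imread('pics/s8.png')
o=np.hstack([cv2.resize(im2[195:250,175:255],None,fx=5,fy=5,interpolation=cv2.INTER_CUBIC),cv2.resize(im[170:225,195:275],None,fx=5,fy=5,interpolation=cv2.INTER_CUBIC)]); cv2.imwrite('pics/z10.png',o)
E
```

```text
(no output)
```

View pics/z10.png

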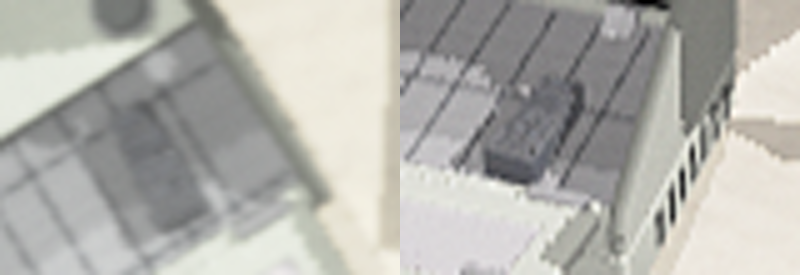

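```bash
python3 - <<'E'
from h import *
for p in [(120,108),(155,103),(207,213),(165,232),(161,165)]:
    X=onz('top',175+p[0]/5-.4,195+p[1]/5-.4,.075); print(X.round(4),inbox(X).round(4))
print('scene')
for p in [(487,148),(543,157),(578,95),(538,78)]:
    X=onz('scene',195+(p[0]-400)/5-.4,170+p[1]/5-.4,.075); print(X.round(4),inbox(X).round(4))
K=np.load('pics/t8.npy')
E
```

```text
[0.5475 0.3154 0.075 ] [ 0.0925 -0.0679  0.075 ]
[0.5505 0.2981 0.075 ] [ 0.0852 -0.0839  0.075 ]
[0.4962 0.2699 0.075 ] [ 0.0244 -0.0766  0.075 ]
[0.4862 0.2903 0.075 ] [ 0.0276 -0.0542  0.075 ]
[0.5195 0.2938 0.075 ] [ 0.0571 -0.0701  0.075 ]
scene
[0.487  0.2917 0.075 ] [ 0.0291 -0.0535  0.075 ]
[0.504  0.2694 0.075 ] [ 0.0306 -0.0815  0.075 ]
[0.5445 0.2973 0.075 ] [ 0.0798 -0.0812  0.075 ]
[0.5369 0.3207 0.075 ] [ 0.0866 -0.0576  0.075 ]
```

```bash
python3 - <<'E'
from h import *
to(box(.051,-.0695,.20),YAW-.1+np.pi/2)
E
```

```text
shift cm [ 6.88 17.67  6.96] twist -1.471 alt 1.671 j6 -0.129 j1 0.47
```

Emit:
carry_out --moves '[0.6,0,1,0.5,-0.12,0.6,0,3,1.2,-0.24,0.6,0,5,2,-0.36,0.6,0,7,2.8,-0.48,0.6,0,9,3.6,-0.6,0.6,0,11,4.4,-0.72,0.6,0,13,5.2,-0.84,0.6,0,15,6,-0.97,0.6,1,16.5,6.6,-1.1,0.6,3,17.67,6.96,-1.22,0.6,5,17.67,6.96,-1.35,0.6,6.5,17.67,6.96,-1.47]'

```text
time: 10.02
tool_pos: [0.5125, 0.29, 0.1983]
tool_rot: [0.683, -0.174, 0.688, 0.173]
contact_force: [0.6, -0.8, -0.7]
gripper_width: 0.599
```

```bash
python3 - <<'E'
from h import *
grab('scene','s9'); st()
to(box(.051,-.0695,.066),YAW-.1+np.pi/2)
im=cv2.imread('pics/s9.png'); cv2.imwrite('pics/z11.png',cv2.resize(im[80:280,130:330],None,fx=3,fy=3))
E
```

```text
t 10.07 tcp [0.5106 0.2893 0.1948] jaw 2.072 box [ 0.0472 -0.0687  0.1948] F [-2.6 -1.4 -3.5] w 0.602
[[-0.012, -0.48, 0.877], [-0.005, 0.877, 0.48], [-1.0, 0.001, -0.013]]
shift cm [12.87 -0.05  0.55] twist 0.004 alt -3.138 j6 -1.683 j1 0.39
```

View pics/z11.png

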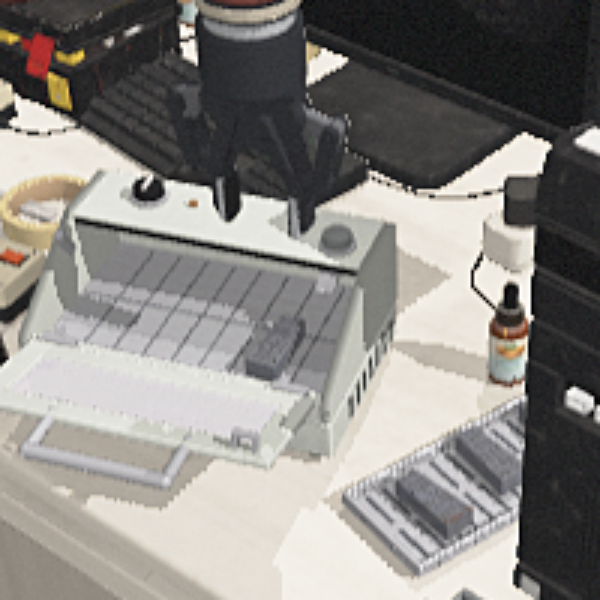

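Emit:
carry_out --moves '[0.6,0,0,0,0,0.6,2,0,0,0,0.6,4,0,0,0,0.6,6,0,0,0,0.6,8,0,0,0,0.6,9,0,0,0,0.6,9,0,0,0,0.6,9,0,0,0]'

```text
time: 10.73
tool_pos: [0.5139, 0.291, 0.114]
tool_rot: [0.686, -0.172, 0.686, 0.171]
contact_force: [-0.0, -0.3, -0.5]
gripper_width: 0.6
```

```bash
python3 - <<'E'
from h import *
grab('scene','s10'); st()
to(box(.051,-.0695,.066),YAW-.1+np.pi/2)
im=cv2.imread('pics/s10.png'); cv2.imwrite('pics/z12.png',cv2.resize(im[80:280,130:330],None,fx=3,fy=3))
E
```

```text
t 10.78 tcp [0.5147 0.2913 0.1152] jaw 2.061 box [ 0.0517 -0.0694  0.1152] F [ 0.5 -0.8  0.5] w 0.602
[[0.001, -0.471, 0.882], [0.001, 0.882, 0.471], [-1.0, -0.0, 0.002]]
shift cm [ 4.92 -0.02 -0.08] twist -0.007 alt 3.135 j6 -1.672 j1 0.39
```

View pics/z12.png

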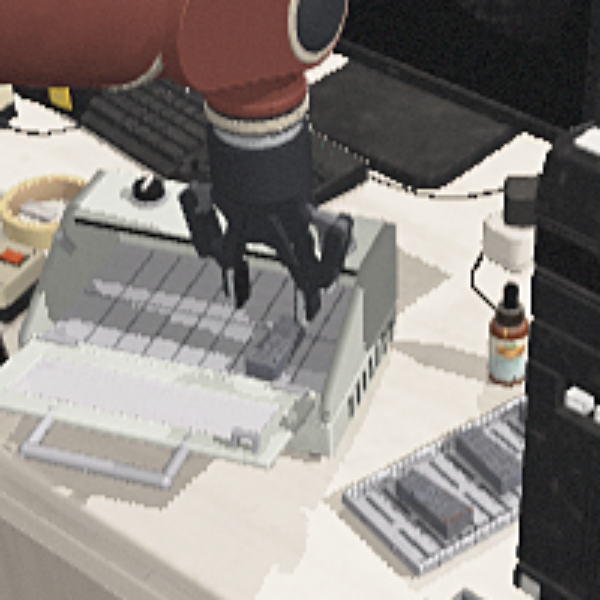

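Emit:
carry_out --moves '[0.6,1.5,0,0,0,0.6,3,0,0,0,0.6,4,0,0,0,0.6,4.6,0,0,0,0.6,4.9,0,0,0,0.6,4.9,0,0,0,0.6,4.9,0,0,0]'

```text
time: 11.37
tool_pos: [0.5146, 0.2913, 0.0657]
tool_rot: [0.686, -0.172, 0.686, 0.172]
contact_force: [-0.9, -1.4, 0.5]
gripper_width: 0.601
```

Emit:
carry_out --moves '[0.5,0,0,0,0,0.4,0,0,0,0,0.3,0,0,0,0,0.25,0,0,0,0,0.2,0,0,0,0,0.2,0,0,0,0]'

```text
time: 11.87
tool_pos: [0.5146, 0.2915, 0.0659]
tool_rot: [0.686, -0.172, 0.685, 0.172]
contact_force: [-0.9, 0.9, 4.7]
gripper_width: 0.282
```

```bash
python3 - <<'E'
from h import *
st()
E
```

```text
t 11.87 tcp [0.5146 0.2915 0.0659] jaw 2.062 box [ 0.0518 -0.0691  0.0659] F [-0.9  0.9  4.7] w 0.282
[[0.001, -0.472, 0.882], [0.001, 0.882, 0.472], [-1.0, 0.0, 0.002]]
```

Emit:
carry_out --moves '[0.1,0,0,0,0,0.1,-0.5,0,0,0,0.1,-1.5,0,0,0,0.1,-3,0,0,0,0.1,-5,0,0,0,0.1,-7.5,0,0,0,0.1,-10,0,0,0,0.1,-12,0,0,0,0.1,-13.5,0,0,0,0.1,-13.5,0,0,0]'

```text
time: 12.7
tool_pos: [0.5159, 0.2916, 0.2047]
tool_rot: [0.688, -0.172, 0.683, 0.172]
contact_force: [0.4, 0.3, -0.1]
gripper_width: 0.28
```

```bash
python3 - <<'E'
from h import *
grab('scene','s11'); st(); ty=0.175
c,s=np.cos(ty),np.sin(ty)
T=lambda x,y,z:[.4613+c*x-s*y,-.0433+s*x+c*y,z]
to(T(0,.0,.2),ty+np.pi/2)
im=cv2.imread('pics/s11.png'); cv2.imwrite('pics/z13.png',cv2.resize(im[80:280,130:330],None,fx=3,fy=3))
im=cv2.imread('pics/t8.png'); cv2.imwrite('pics/z14.png',cv2.resize(im[210:300,295:415],None,fx=6,fy=6))
E
```

```text
t 12.75 tcp [0.515  0.2913 0.2022] jaw 2.062 box [ 0.052  -0.0696  0.2022] F [-1.   0.1 -0.9] w 0.28
[[0.004, -0.472, 0.882], [0.001, 0.882, 0.472], [-1.0, -0.001, 0.004]]
shift cm [  0.16 -26.97 -20.52] twist 0.316 alt -2.825 j6 -1.673 j1 0.39
```

View pics/z13.png

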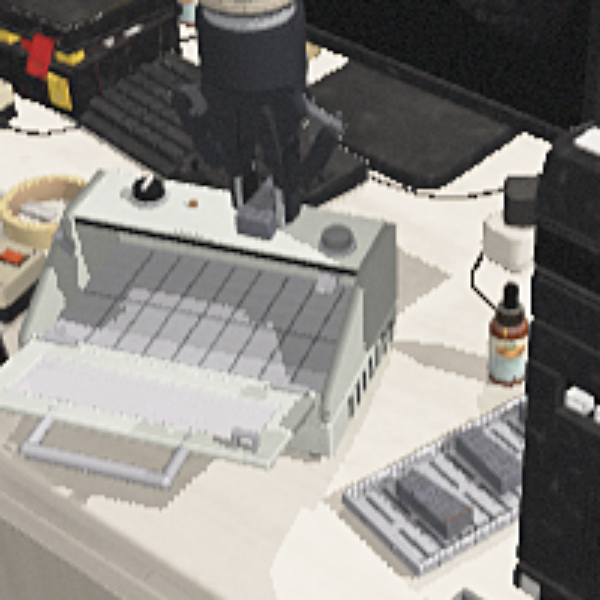

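View pics/z14.png

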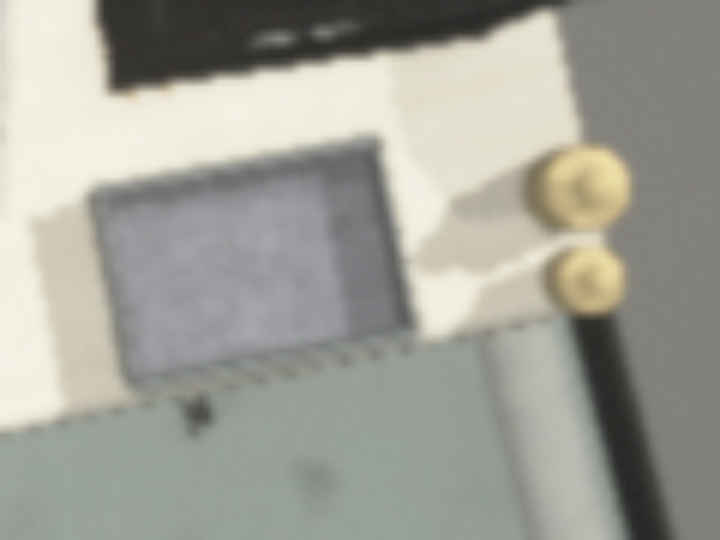

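```bash
cat >> h.py <<'E'
E
python3 - <<'E'
from h import *
P=[onz('top',295+u/6-.4,210+v/6-.4,.026) for u,v in [(93,190),(378,140),(410,330),(130,385)]]
P=np.array(P); print(P.round(4)); print(P.mean(0)); 
for i in range(4):
    d=P[(i+1)%4]-P[i]; print(np.linalg.norm(d).round(4),np.arctan2(d[1],d[0]).round(3))
print('tower',[onz('top',295+u/6-.4,210+v/6-.4,z).round(3).tolist() for u,v in [(112,88),(480,48)] for z in (0,.38)])
E
```

```text
[[ 0.4938  0.0299  0.026 ]
 [ 0.5189 -0.0954  0.026 ]
 [ 0.4363 -0.1098  0.026 ]
 [ 0.4098  0.0124  0.026 ]]
[ 0.46467432 -0.04069917  0.026     ]
0.1278 -1.373
0.0838 -2.969
0.125 1.785
0.0858 0.205
tower [[0.541, 0.02, 0.0], [0.511, 0.059, 0.38], [0.563, -0.147, 0.0], [0.526, -0.051, 0.38]]
```

```bash
cat >> h.py <<'E'
TY=.197
def tray(x,y,z): 
    c,s=np.cos(TY),np.sin(TY); return [.4647+c*x-s*y,-.0407+s*x+c*y,z]
E
python3 - <<'E'
from h import *
to([.42,.13,.2],TY+np.pi/2)
to(tray(-.0045,0,.2),TY+np.pi/2)
E
```

```text
shift cm [  0.16  -9.74 -15.99] twist 0.294 alt -2.847 j6 -1.673 j1 0.39
shift cm [  0.16 -26.77 -20.53] twist 0.294 alt -2.847 j6 -1.673 j1 0.39
```

Emit:
carry_out --moves '[0.1,0.1,-1,-2,0.03,0.1,0.1,-2.5,-4.5,0.06,0.1,0.1,-4.2,-7.5,0.1,0.1,0.1,-6,-10.5,0.14,0.1,0.1,-8,-13.5,0.18,0.1,0.1,-10,-16,0.22,0.1,0.1,-13,-17,0.26,0.1,0.1,-16.5,-18,0.294,0.1,0.1,-20,-19,0.294,0.1,0.1,-23.5,-19.8,0.294,0.1,0.1,-25.7,-20.3,0.294,0.1,0.1,-26.8,-20.5,0.294]'

```text
time: 13.75
tool_pos: [0.459, -0.0444, 0.197]
tool_rot: [0.703, -0.068, 0.705, 0.068]
contact_force: [0.1, 0.1, -1.9]
gripper_width: 0.278
```

Emit:
carry_out --moves '[0.1,1,0,0,0,0.1,3,0,0,0,0.1,5.5,0,0,0,0.1,8.5,0,0,0,0.1,11,0,0,0,0.1,13,0,0,0,0.1,14,0,0,0,0.1,14,0,0,0]'

```text
time: 14.42
tool_pos: [0.4564, -0.04, 0.0549]
tool_rot: [0.701, -0.069, 0.706, 0.071]
contact_force: [-0.1, -0.5, -0.8]
gripper_width: 0.279
```

```bash
python3 - <<'E'
from h import *
grab('scene','s12'); st()
to(tray(-.0045,0,.0145),TY+np.pi/2)
im=cv2.imread('pics/s12.png'); cv2.imwrite('pics/z15.png',cv2.resize(im[200:370,220:400],None,fx=3,fy=3))
E
```

```text
t 14.47 tcp [ 0.4581 -0.0406  0.0571] jaw 1.769 box [-0.1817 -0.3121  0.0571] F [-0.  -1.3 -0.5] w 0.275
[[-0.004, -0.197, 0.98], [0.001, 0.98, 0.197], [-1.0, 0.002, -0.004]]
shift cm [ 4.26 -0.15  0.21] twist 0.001 alt -3.14 j6 -2.02 j1 -0.25
```

View pics/z15.png

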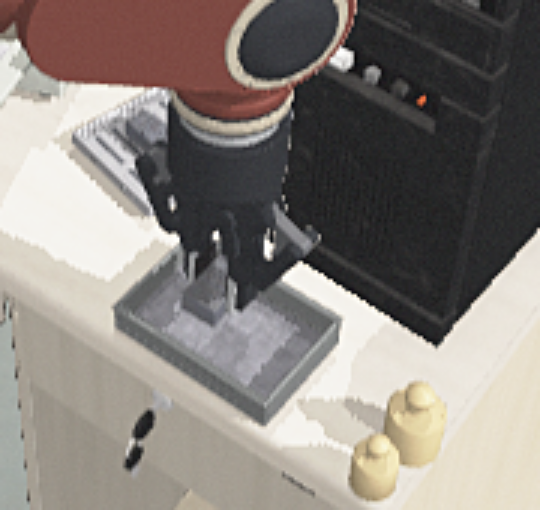

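Emit:
carry_out --moves '[0.1,1,-0.1,0.2,0,0.1,2,-0.1,0.2,0,0.1,3,-0.1,0.2,0,0.1,3.7,-0.1,0.2,0,0.1,4.1,-0.1,0.2,0,0.1,4.3,-0.1,0.2,0,0.1,4.3,-0.1,0.2,0]'

```text
time: 15.05
tool_pos: [0.4615, -0.0425, 0.0153]
tool_rot: [0.703, -0.069, 0.704, 0.07]
contact_force: [0.2, 0.1, -1.9]
gripper_width: 0.279
```

Emit:
carry_out --moves '[0.1,0.15,0,0,0,0.2,0.2,0,0,0,0.35,0.2,0,0,0,0.5,0.2,0,0,0,0.5,0.2,0,0,0,0.5,-1,0,0,0,0.5,-3,0,0,0,0.5,-6,0,0,0,0.6,-9,0,0,0,0.6,-12,0,0,0,0.6,-15,-0.5,0,0,0.6,-18,-1,0,0]'

```text
time: 16.05
tool_pos: [0.4637, -0.0522, 0.1978]
tool_rot: [0.704, -0.07, 0.703, 0.07]
contact_force: [0.7, -0.2, 0.1]
gripper_width: 0.602
```

```bash
python3 - <<'E'
from h import *
grab('scene','s13');grab('top','t13'); st()
im=cv2.imread('pics/s13.png'); cv2.imwrite('pics/z16.png',cv2.resize(im[180:380,220:420],None,fx=3,fy=3))
E
```

```text
t 16.15 tcp [ 0.4673 -0.0537  0.203 ] jaw 1.768 box [-0.1814 -0.3281  0.203 ] F [ 0.3 -0.8  0.2] w 0.594
[[0.012, -0.195, 0.981], [-0.004, 0.981, 0.195], [-1.0, -0.006, 0.011]]
```

View pics/z16.png

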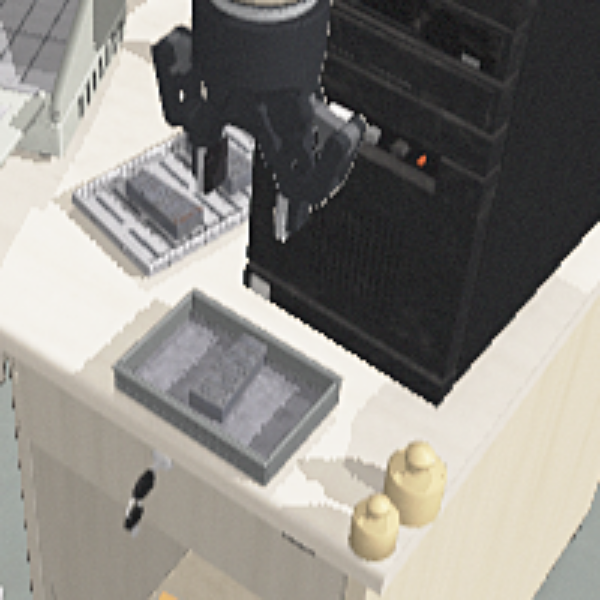

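View pics/t13.png

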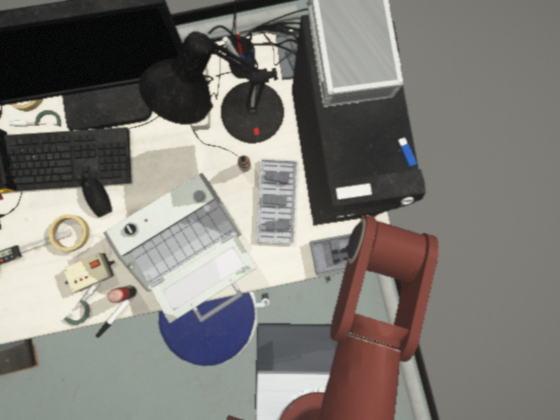

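```bash
python3 - <<'E'
from h import *
im=cv2.imread('pics/t13.png'); cv2.imwrite('pics/z17.png',np.hstack([cv2.resize(im[165:315,100:260],None,fx=2.8,fy=2.8,interpolation=cv2.INTER_CUBIC),cv2.resize(im[150:255,245:310],(260,420),interpolation=cv2.INTER_CUBIC)]))
E
```

```text
(no output)
```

View pics/z17.png

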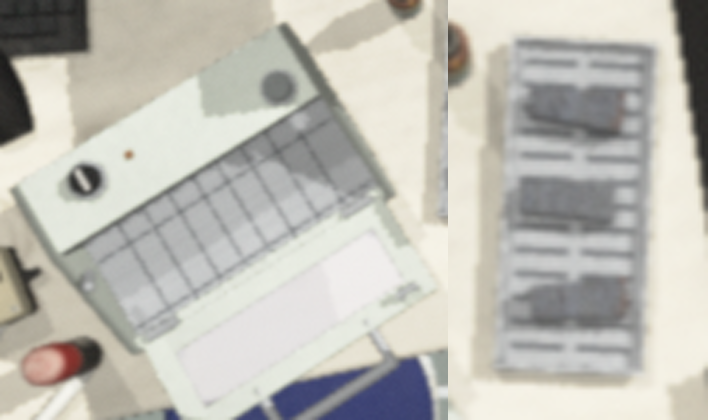

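```bash
cat >> h.py <<'E'
def inserts(im,z=.026,thr=118,reg=None):
    "dark blobs in top view over drain tray"
    g=cv2.cvtColor(im,cv2.COLOR_RGB2GRAY); g=cv2.resize(g,None,fx=4,fy=4,interpolation=cv2.INTER_CUBIC)
    m=np.zeros_like(g); pts=np.array([[proj('top',p) for p in [(.485,.073,.016),(.485,.167,.016),(.711,.167,.016),(.711,.071,.016)]]])*4+1.5
    cv2.fillPoly(m,[pts[0].astype(np.int32)],255)
    b=((g<thr)&(m>0)).astype(np.uint8)*255
    b=cv2.morphologyEx(b,cv2.MORPH_OPEN,np.ones((17,17),np.uint8))
    out=[]
    for c in cv2.findContours(b,cv2.RETR_EXTERNAL,cv2.CHAIN_APPROX_NONE)[0]:
        if cv2.contourArea(c)<1500: continue
        W=np.array([onz('top',(p[0][0]-1.5)/4,(p[0][1]-1.5)/4,z)[:2] for p in c]).astype(np.float32)*1000
        out.append(cv2.minAreaRect(W)); print(np.round(out[-1][0],1),np.round(out[-1][1],1),round(out[-1][2],1))
    return b,out
E
python3 - <<'E'
from h import *
im=np.load('pics/t13.npy')
for t in (105,115,125):
    print(t); b,_=inserts(im,thr=t)
    if t==115: cv2.imwrite('pics/z18.png',cv2.resize(b[600:1020,960:1240],None,fx=1.4,fy=1.4))
s=cv2.imread('pics/s13.png'); cv2.imwrite('pics/z19.png',cv2.resize(s[205:280,235:330],None,fx=6,fy=6,interpolation=cv2.INTER_CUBIC))
E
```

```text
105
115
125
```

View pics/z18.png

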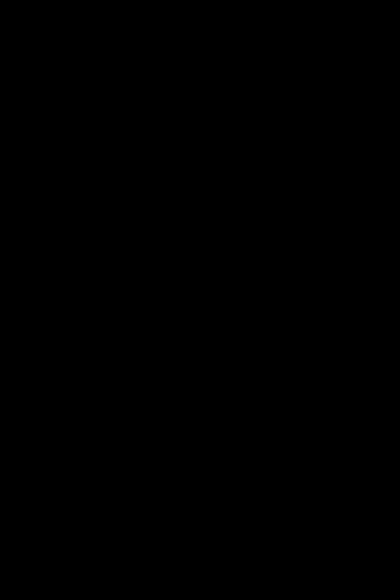

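View pics/z19.png

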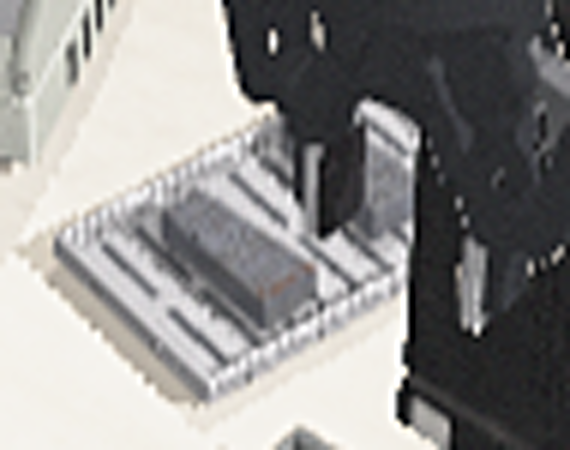

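```bash
python3 - <<'E'
from h import *
im=np.load('pics/t13.npy'); g=cv2.cvtColor(im,cv2.COLOR_RGB2GRAY)
print([proj('top',p).round(0) for p in [(.485,.073,.016),(.485,.167,.016),(.711,.167,.016),(.711,.071,.016)]])
print(g[160:245:3,255:297:3])
E
```

```text
[array([293., 244.]), array([258., 243.]), array([260., 159.]), array([296., 160.])]
[[233 225 196 147 139 151 160 184 186 193 194 200 204 213]
 [202 185 189 193 191 188 190 189 176 178 171 158 156 139]
 [196 186 193 177 175 163 158 159 187 149 144 146 142 145]
 [185 185 177 189 196 193 199 199 197 197 197 197 194 155]
 [172 183 198 177 122 122 122 132 141 120 122 127 140 153]
 [171 174 174 140 123 119 116 131 125 118 120 132 191 159]
 [168 164 167 132 107 112 122 129 121 120 119 119 137 161]
 [170 171 167 147 129 122 109 102  94 110 111 146 188 154]
 [172 161 183 180 168 152 137 138 127 110 117 133 146 159]
 [184 169 183 185 186 189 192 192 186 189 194 197 193 155]
 [193 183 192 193 192 192 191 193 184 160 159 154 147 161]
 [189 185 196 184 186 188 190 198 196 196 195 203 191 168]
 [188 187 180 128 126 133 128 127 132 137 135 154 149 169]
 [189 183 149 124 128 126 130 125 129 128 136 188 181 181]
 [191 170 144 116 119 122 126 122 131 129 133 156 152 178]
 [192 185 146 129 132 128 125 132 116 109 125 194 181 180]
 [192 180 184 192 189 180 162 162 151 162 163 160 148 176]
 [192 197 180 172 184 186 188 201 192 195 197 202 165 181]
 [192 187 197 197 195 195 191 201 191 174 177 168 152 191]
 [192 191 186 170 178 186 188 201 193 193 197 202 168 192]
 [190 190 202 194 181 175 156 160 124 119 126 125 153 193]
 [189 192 170 139 125 128 121 132 129 131 125 128 159 208]
 [190 169 160 153 124 123 122 134 132 127 124 120 147 197]
 [186 176 136 136 104 107 108 117 110 111 115 125 149 208]
 [188 179 172 170 162 157 152 160 152 149 165 162 147 191]
 [196 191 171 172 177 188 191 201 195 197 200 203 170 212]
 [198 185 200 198 196 196 198 202 194 187 181 172 165 218]
 [188 182 190 199 194 200 189 200 186 204 207 202 173 215]
 [206 186 181 181 180 180 176 172 172 173 177 178 213 227]]
```

Threshold ~150 is right.

```bash
python3 - <<'E'
from h import *
im=np.load('pics/t13.npy')
for t in (140,150):
    print(t); b,_=inserts(im,thr=t)
cv2.imwrite('pics/z18b.png',cv2.resize(b[600:1020,960:1240],None,fx=1.4,fy=1.4))
E
```

```text
140
[533.6 117.1] [33.6 63.7] 1.5
[598.1 127.4] [60.8 34.1] 89.7
[659.8 123.1] [63.7 36.9] 88.8
150
[533.7 115.8] [34.9 69. ] 1.5
[598.1 130. ] [68.6 35.5] 89.4
[659.7 123.4] [67.  38.3] 89.0
```

View pics/z18b.png

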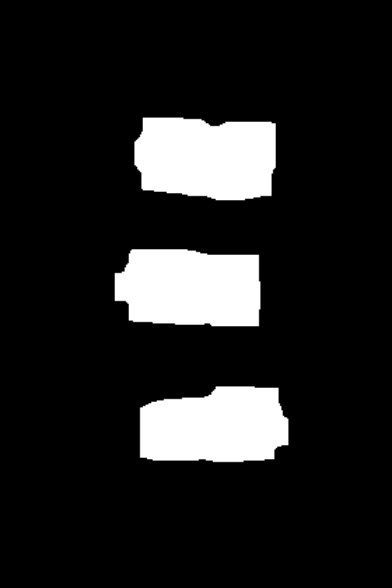

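```bash
python3 - <<'E'
from h import *
for z in (.2,.3,.4,.5): print(z,proj('top',[.467,-.054,z]).round(0),proj('scene',[.458,-.04,z-.145]).round(0))
for u,v in [(313.7,224),(300,60),(303,120),(308,180)]: print(onz('top',u,v,0).round(3))
E
```

```text
0.2 [355. 252.] [293. 295.]
0.3 [366. 251.] [295. 261.]
0.4 [379. 250.] [297. 222.]
0.5 [396. 250.] [299. 177.]
[0.541 0.018 0.   ]
[1.003 0.064 0.   ]
[0.83  0.053 0.   ]
[0.661 0.036 0.   ]
```

```bash
python3 - <<'E'
from h import *
for z in (.25,.4,.45,.5,.55,.6): print(z,proj('top',[.5904,.3051,z]).round(0))
for z in (.3,.35,.38): print(proj('top',[.541,.02,z]).round(0))
im=cv2.imread('pics/t13.png'); a=cv2.resize(im[200:420,260:460],(400,440)); im=cv2.imread('pics/t1.png'); b=cv2.resize(im[100:320,90:290],(400,440)); cv2.imwrite('pics/z20.png',np.hstack([a,b]))
E
```

```text
0.25 [191. 188.]
0.4 [175. 174.]
0.45 [168. 168.]
0.5 [160. 162.]
0.55 [151. 154.]
0.6 [140. 144.]
[329. 213.]
[333. 210.]
[335. 208.]
```

View pics/z20.png

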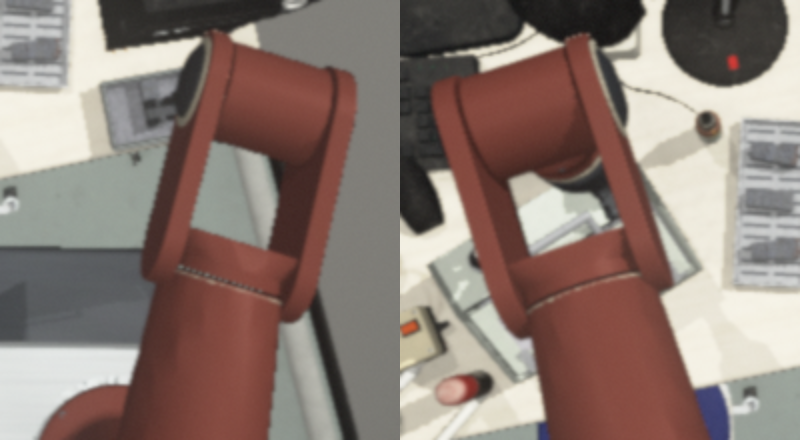

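```bash
python3 - <<'E'
from h import *
to([.45,.11,.2],0);to([.5355,.130,.1],0);
E
```

```text
shift cm [ 0.22 16.39  1.5 ] twist -1.374 alt 1.768 j6 -2.04 j1 -0.27
shift cm [10.32 16.74 10.16] twist -1.374 alt 1.768 j6 -2.04 j1 -0.27
```

Emit:
carry_out --moves '[0.6,0.2,1,0,0.12,0.6,0.2,3,0,0.24,0.6,0.2,5,0.3,0.36,0.6,0.2,7,0.6,0.48,0.6,0.2,9,0.9,0.6,0.6,0.2,11,1.2,0.72,0.6,0.2,13,2,0.84,0.6,0.2,15,4,0.96,0.6,0.2,16.5,6,1.08,0.6,0.2,16.7,8,1.2,0.6,0.2,16.7,9.5,1.32,0.6,0.2,16.7,10.2,1.44]'

```text
time: 17.15
tool_pos: [0.5322, 0.1322, 0.1931]
tool_rot: [0.574, 0.413, 0.574, -0.413]
contact_force: [-0.4, 0.3, 0.5]
gripper_width: 0.601
```

```bash
python3 - <<'E'
from h import *
st(); to([.5355,.130,.07],0)
E
```

```text
t 17.15 tcp [0.5322 0.1322 0.1931] jaw 0.323 box [-0.0233 -0.2108  0.1931] F [-0.4  0.3  0.5] w 0.601
[[-0.0, 0.948, 0.318], [-0.0, 0.318, -0.948], [-1.0, -0.0, -0.0]]
shift cm [12.31  0.25  0.32] twist 0.323 alt -2.818 j6 -0.215 j1 0.11
```

Emit:
carry_out --moves '[0.6,0,0,0,0.12,0.6,2,0,0,0.24,0.6,4,0,0,0.328,0.6,6,0,0,0.328,0.6,8,0,0,0.328,0.6,10,0,0,0.328,0.6,11.5,0,0,0.328,0.6,12.5,0,0,0.328,0.6,12.5,0,0,0.328,0.6,12.5,0,0,0.328]'

```text
time: 17.98
tool_pos: [0.5308, 0.1314, 0.0684]
tool_rot: [-0.5, -0.5, -0.5, 0.5]
contact_force: [0.1, -0.3, -0.7]
gripper_width: 0.597
```

```bash
python3 - <<'E'
from h import *
grab('scene','s14'); st(); to([.5355,.130,.017],0)
im=cv2.imread('pics/s14.png'); cv2.imwrite('pics/z21.png',cv2.resize(im[130:330,180:380],None,fx=3,fy=3))
E
```

```text
t 18.03 tcp [0.5316 0.1315 0.0695] jaw -0.0 box [-0.0241 -0.2111  0.0695] F [-0.1  0.3 -0.2] w 0.602
[[0.001, 1.0, -0.0], [0.0, -0.0, -1.0], [-1.0, 0.001, -0.0]]
shift cm [5.25 0.38 0.15] twist -0.0 alt 3.142 j6 0.107 j1 0.11
```

View pics/z21.png

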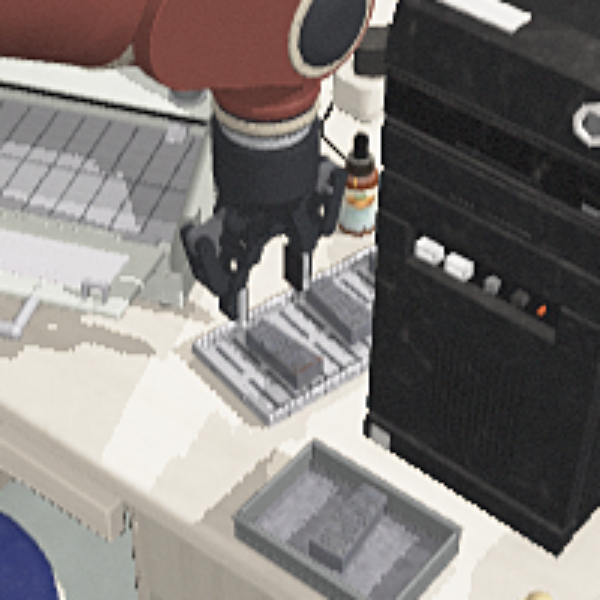

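```bash
python3 - <<'E'
from h import *
P=[onz('scene',180+u/3-.3,130+v/3-.3,.026).round(4) for u,v in [(248,328),(275,320),(323,357),(292,372)]]
print(np.array(P),np.mean(P,0))
E
```

```text
[[0.527  0.1484 0.026 ]
 [0.5489 0.142  0.026 ]
 [0.5519 0.0876 0.026 ]
 [0.5235 0.0904 0.026 ]] [0.537825 0.1171   0.026   ]
```

Emit:
carry_out --moves '[0.6,1,0.5,0.15,0,0.6,2,0.5,0.15,0,0.6,3,0.5,0.15,0,0.6,4,0.5,0.15,0,0.6,4.8,0.5,0.15,0,0.6,5.2,0.5,0.15,0,0.6,5.2,0.5,0.15,0,0.5,5.2,0.5,0.15,0,0.4,5.2,0.5,0.15,0,0.3,5.2,0.5,0.15,0,0.2,5.2,0.5,0.15,0,0.1,5.2,0.5,0.15,0]'

```text
time: 19.03
tool_pos: [0.5368, 0.13, 0.0179]
tool_rot: [0.5, 0.5, 0.5, -0.5]
contact_force: [-0.9, 0.2, 3.5]
gripper_width: 0.252
```

Emit:
carry_out --moves '[0.1,0,0,0,0,0.1,0,0,0,0]'

```text
time: 19.2
tool_pos: [0.5367, 0.13, 0.0179]
tool_rot: [0.5, 0.5, 0.5, -0.5]
contact_force: [-1.3, 0.8, 5.4]
gripper_width: 0.252
```

```bash
python3 - <<'E'
from h import *
grab('scene','s15'); st(); to(box(.05,.07,.2),YAW+np.pi/2);to(box(.0,.0,.2),YAW+np.pi/2)
E
```

```text
t 19.25 tcp [0.5368 0.13   0.0179] jaw -0.0 box [-0.0207 -0.2152  0.0179] F [-2.2  0.1  5.8] w 0.253
[[0.001, 1.0, -0.0], [0.0, -0.0, -1.0], [-1.0, 0.001, -0.0]]
shift cm [-18.22 -10.17 -27.56] twist 0.974 alt -2.168 j6 0.103 j1 0.1
shift cm [-18.22 -10.37 -18.96] twist 0.974 alt -2.168 j6 0.103 j1 0.1
```

Emit:
carry_out --moves '[0.1,-0.5,0,0,0,0.1,-1.5,0,0,0,0.1,-3,0,0,0,0.1,-6,0,-1,0,0.1,-9,0,-2,-0.1,0.1,-12,0,-3,-0.2,0.1,-15,-0.5,-4,-0.32,0.1,-17.5,-1.5,-6,-0.44,0.1,-19,-3,-8,-0.56,0.1,-19,-4.5,-10.5,-0.68,0.1,-19,-6,-13,-0.8,0.1,-19,-7,-15,-0.92]'

```text
time: 20.25
tool_pos: [0.4648, 0.2813, 0.2078]
tool_rot: [0.671, 0.224, 0.671, -0.224]
contact_force: [0.2, 0.5, -1.3]
gripper_width: 0.253
```

```bash
python3 - <<'E'
from h import *
grab('scene','s16'); st(); to(box(.042,.055,.2),YAW+np.pi/2)
im=cv2.imread('pics/s16.png'); cv2.imwrite('pics/z22.png',cv2.resize(im[100:300,130:330],None,fx=3,fy=3))
E
```

```text
t 20.3 tcp [0.4633 0.2839 0.2074] jaw 0.933 box [ 0.0051 -0.0466  0.2074] F [-1.6  2.9 -1.7] w 0.252
[[-0.001, 0.595, 0.804], [0.003, 0.804, -0.595], [-1.0, 0.002, -0.003]]
shift cm [ 0.78  6.84 -8.37] twist -1.235 alt 1.907 j6 -0.523 j1 0.41
```

View pics/z22.png

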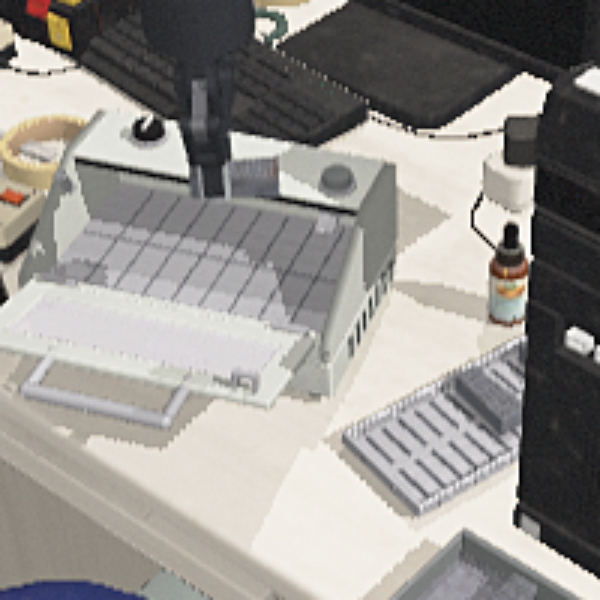

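Emit:
carry_out --moves '[0.1,0,0.5,-0.5,-0.12,0.1,0,1.5,-1.5,-0.24,0.1,0,2.5,-3,-0.36,0.1,0,3.5,-4,-0.48,0.1,0,4.5,-5,-0.6,0.1,0,5.3,-6,-0.72,0.1,0,6,-7,-0.84,0.1,0.3,6.4,-7.7,-0.96,0.1,0.5,6.6,-8.2,-1.08,0.1,0.8,6.6,-8.4,-1.18,0.1,0.8,6.6,-8.4,-1.248,0.1,0.8,6.6,-8.4,-1.248]'

```text
time: 21.3
tool_pos: [0.4388, 0.383, 0.1985]
tool_rot: [0.675, -0.208, 0.676, 0.208]
contact_force: [-0.3, -0.5, -1.5]
gripper_width: 0.25
```

```bash
python3 - <<'E'
from h import *
grab('top','t17');st(); to(box(.042,.055,.1),YAW+np.pi/2)
E
```

```text
t 21.35 tcp [0.4391 0.383  0.1988] jaw 2.166 box [0.0408 0.049  0.1988] F [-1.2  0.8 -0.6] w 0.247
[[-0.0, -0.561, 0.828], [-0.0, 0.828, 0.561], [-1.0, -0.0, -0.001]]
shift cm [9.88 0.6  0.13] twist -0.002 alt 3.14 j6 -1.576 j1 0.59
```

Emit:
carry_out --moves '[0.1,1,0.3,0.1,0,0.1,3,0.6,0.1,0,0.1,5.5,0.6,0.1,0,0.1,8,0.6,0.1,0,0.1,10,0.6,0.1,0,0.1,10,0.6,0.1,0,0.1,10,0.6,0.1,0]'

```text
time: 21.93
tool_pos: [0.4357, 0.3881, 0.0972]
tool_rot: [0.675, -0.208, 0.677, 0.207]
contact_force: [0.0, 0.0, -0.8]
gripper_width: 0.254
```

```bash
python3 - <<'E'
from h import *
grab('scene','s18');st(); to(box(.042,.055,.0685),YAW+np.pi/2)
im=cv2.imread('pics/s18.png'); cv2.imwrite('pics/z23.png',cv2.resize(im[100:280,110:290],None,fx=3.3,fy=3.3))
E
```

```text
t 21.98 tcp [0.4369 0.3889 0.0992] jaw 2.167 box [0.0423 0.0551 0.0992] F [-0.2  0.3 -0.6] w 0.251
[[0.0, -0.562, 0.827], [0.0, 0.827, 0.562], [-1.0, 0.0, 0.0]]
shift cm [ 3.07 -0.01 -0.03] twist -0.001 alt 3.141 j6 -1.567 j1 0.6
```

View pics/z23.png

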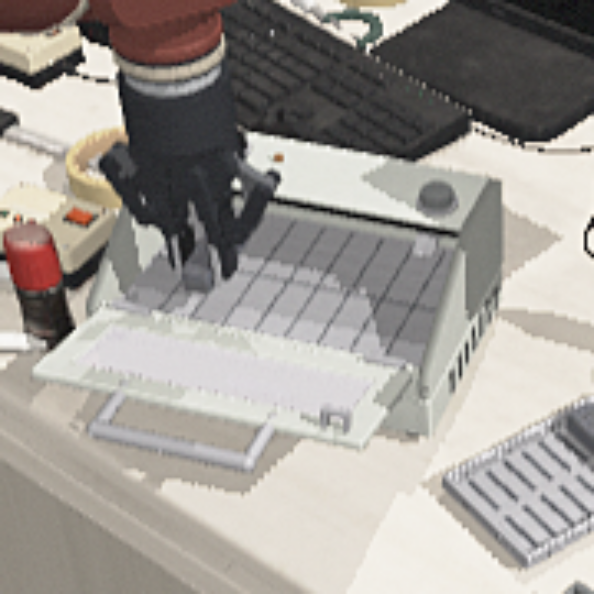

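Emit:
carry_out --moves '[0.1,1,0,0,0,0.1,1.8,0,0,0,0.1,2.5,0,0,0,0.1,2.9,0,0,0,0.1,3.1,0,0,0,0.1,3.1,0,0,0]'

```text
time: 22.48
tool_pos: [0.4366, 0.3887, 0.0675]
tool_rot: [0.676, -0.208, 0.676, 0.208]
contact_force: [-0.1, -0.5, -0.5]
gripper_width: 0.249
```

Emit:
carry_out --moves '[0.2,0.1,0,0,0,0.3,0.1,0,0,0,0.4,0.1,0,0,0,0.5,0.1,0,0,0,0.5,0,0,0,0,0.5,-1,0,0,0,0.5,-3,0,0,0,0.5,-6,0,0,0,0.5,-9,0,0,0,0.5,-12,0,0,0,0.5,-14,0,0,0]'

```text
time: 23.4
tool_pos: [0.4377, 0.3896, 0.2128]
tool_rot: [0.678, -0.207, 0.674, 0.209]
contact_force: [0.3, -0.1, 0.1]
gripper_width: 0.498
```

```bash
python3 - <<'E'
from h import *
grab('scene','s19');st(); to([.601,.138,.2],0)
im=cv2.imread('pics/s19.png'); cv2.imwrite('pics/z24.png',cv2.resize(im[100:280,110:290],None,fx=3.3,fy=3.3))
E
```

```text
t 23.45 tcp [0.4394 0.3907 0.2171] jaw 2.168 box [0.0454 0.0552 0.2171] F [1.1 1.1 3. ] w 0.501
[[0.01, -0.562, 0.827], [0.007, 0.827, 0.562], [-1.0, 0.0, 0.012]]
shift cm [  1.7  -29.99  -0.87] twist -0.973 alt 2.168 j6 -1.568 j1 0.6
```

View pics/z24.png

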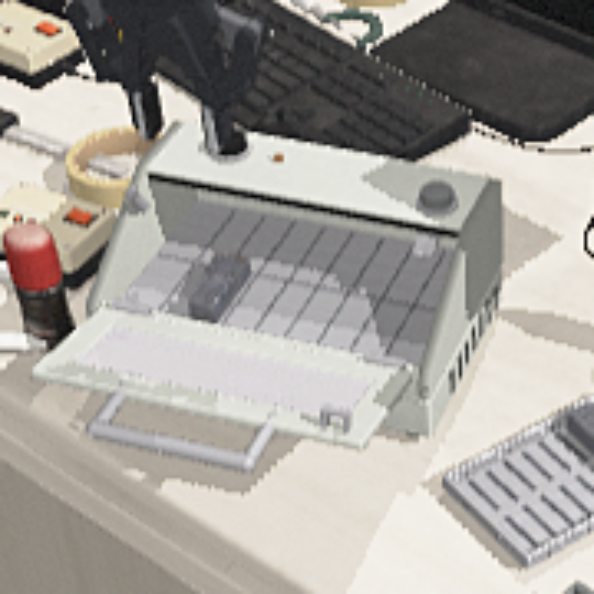

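Emit:
carry_out --moves '[0.6,0,-1,0,0.12,0.6,0,-3,0,0.24,0.6,0,-5,0,0.36,0.6,0,-7,-0.5,0.48,0.6,0,-9,-1,0.6,0.6,0,-11,-1.5,0.72,0.6,0,-13,-2,0.84,0.6,0,-15,-2.5,0.96,0.6,0,-17,-3,1.08,0.6,0,-19,-3,1.2,0.6,0,-20,-3,1.32,0.6,0,-20,-3,1.44]'

```text
time: 24.45
tool_pos: [0.5254, 0.2047, 0.2085]
tool_rot: [0.644, 0.292, 0.644, -0.292]
contact_force: [-1.4, 0.2, 0.2]
gripper_width: 0.599
```

```bash
python3 - <<'E'
from h import *
im=grab('top','t20');grab('scene','s20');st(); b,_=inserts(im,thr=145); to([.601,.138,.15],0)
im=cv2.imread('pics/s20.png');im2=cv2.imread('pics/t20.png'); cv2.imwrite('pics/z25.png',np.hstack([cv2.resize(im[180:290,220:330],(440,440)),cv2.resize(im2[150:255,230:335],(440,440))])[:, :800+80])
E
```

```text
t 24.55 tcp [0.5247 0.206  0.2083] jaw 0.727 box [ 0.0121 -0.1455  0.2083] F [-0.1 -0.4 -0.4] w 0.598
[[0.0, 0.747, 0.665], [0.0, 0.665, -0.747], [-1.0, 0.0, 0.0]]
[558.9 132.5] [ 71.2 149.4] 88.9
[659.9 123.1] [65.  37.4] 89.1
shift cm [ 5.84  1.18 10.16] twist 0.727 alt -2.414 j6 -0.485 j1 0.24
```

View pics/z25.png

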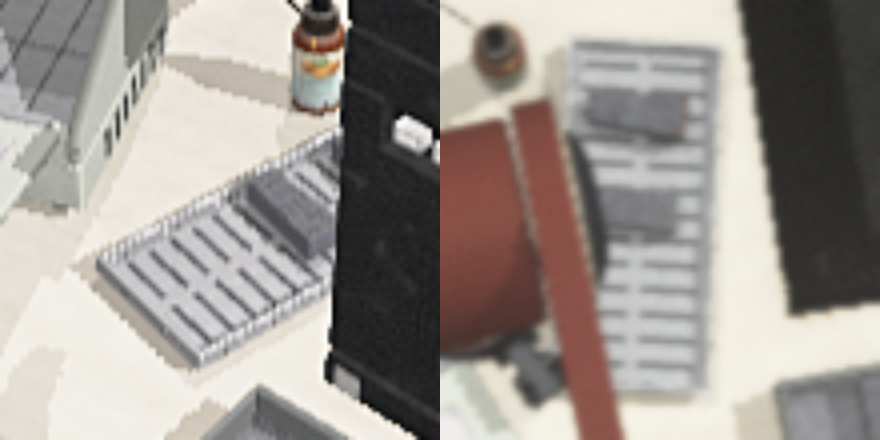

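Emit:
carry_out --moves '[0.6,0,0,1,0.1,0.6,0,0.3,3,0.2,0.6,0,0.6,5,0.3,0.6,1,1,7,0.4,0.6,2.5,1.2,9,0.5,0.6,4,1.2,10,0.6,0.6,6,1.2,10.2,0.7,0.6,8,1.2,10.2,0.727,0.6,10,1.2,10.2,0.727,0.6,12,1.2,10.2,0.727,0.6,13,1.2,10.2,0.727,0.6,13,1.2,10.2,0.727]'

```text
time: 25.55
tool_pos: [0.5989, 0.1386, 0.0748]
tool_rot: [0.5, 0.498, 0.502, -0.501]
contact_force: [0.3, -0.4, -1.2]
gripper_width: 0.603
```

```bash
python3 - <<'E'
from h import *
grab('scene','s21');st(); to([.601,.138,.017],0)
im=cv2.imread('pics/s21.png');cv2.imwrite('pics/z26.png',cv2.resize(im[130:290,200:360],None,fx=3.5,fy=3.5))
E
```

```text
t 25.6 tcp [0.6002 0.1386 0.0768] jaw 0.003 box [ 0.0366 -0.2437  0.0768] F [-0.3 -0.3  0.8] w 0.596
[[-0.003, 1.0, 0.003], [-0.0, 0.003, -1.0], [-1.0, -0.003, 0.0]]
shift cm [5.98 0.09 0.06] twist 0.003 alt -3.139 j6 0.103 j1 0.11
```

View pics/z26.png

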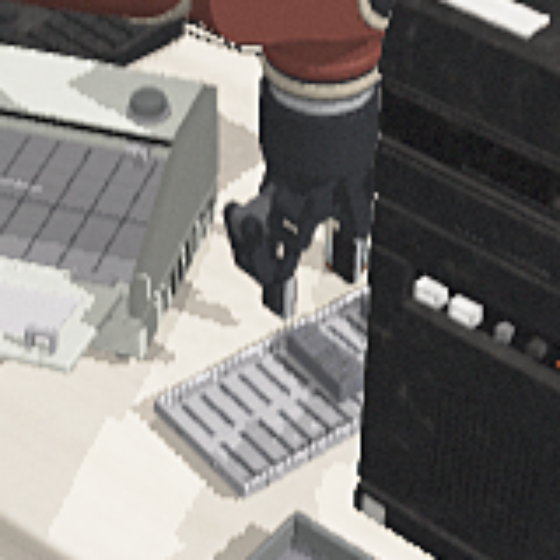

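```bash
python3 - <<'E'
from h import *
for u,v in [(287,336),(318,318)]: print(onz('scene',200+u/3.5,130+v/3.5,.026))
E
```

```text
[0.59124039 0.15352733 0.026     ]
[0.61975906 0.15392841 0.026     ]
```

Emit:
carry_out --moves '[0.6,1,0.15,0.3,0,0.6,2,0.15,0.3,0,0.6,3.3,0.15,0.3,0,0.6,4.5,0.15,0.3,0,0.6,5.4,0.15,0.3,0,0.6,5.9,0.15,0.3,0,0.6,5.9,0.15,0.3,0,0.5,5.9,0.15,0.3,0,0.4,5.9,0.15,0.3,0,0.3,5.9,0.15,0.3,0,0.2,5.9,0.15,0.3,0,0.1,5.9,0.15,0.3,0]'

```text
time: 26.6
tool_pos: [0.6036, 0.1355, 0.0201]
tool_rot: [0.501, 0.5, 0.5, -0.499]
contact_force: [-0.5, -0.3, 3.6]
gripper_width: 0.251
```

Emit:
carry_out --moves '[0.1,0,0,0,0,0.1,0,0,0,0]'

```text
time: 26.77
tool_pos: [0.6036, 0.1355, 0.0201]
tool_rot: [0.501, 0.5, 0.5, -0.499]
contact_force: [-1.0, 0.7, 5.8]
gripper_width: 0.255
```

```bash
python3 - <<'E'
from h import *
st(); to(box(.0,.0,.2),YAW+np.pi/2)
E
```

```text
t 26.77 tcp [0.6036 0.1355 0.0201] jaw 0.001 box [ 0.0377 -0.2482  0.0201] F [-1.   0.7  5.8] w 0.255
[[0.002, 1.0, 0.001], [0.0, 0.001, -1.0], [-1.0, 0.002, -0.0]]
shift cm [-18.02 -17.02 -18.43] twist 0.975 alt -2.167 j6 0.1 j1 0.1
```

Emit:
carry_out --moves '[0.1,-0.5,0,0,0,0.1,-1.5,0,0,0,0.1,-3,0,0,0,0.1,-6,-1,0,0,0.1,-9,-2.5,-1,-0.1,0.1,-12,-4,-2,-0.2,0.1,-15,-6,-4,-0.32,0.1,-17.5,-8,-6,-0.44,0.1,-18.5,-10,-8.5,-0.56,0.1,-18.5,-12,-11,-0.68,0.1,-18.5,-13.5,-13.5,-0.8,0.1,-18.5,-14.5,-15,-0.92]'

```text
time: 27.77
tool_pos: [0.4556, 0.287, 0.2045]
tool_rot: [0.671, 0.223, 0.671, -0.223]
contact_force: [0.0, 0.2, -0.7]
gripper_width: 0.252
```

```bash
python3 - <<'E'
from h import *
grab('scene','s22'); st(); to(box(.042,-.005,.2),YAW+np.pi/2)
im=cv2.imread('pics/s22.png'); cv2.imwrite('pics/z27.png',cv2.resize(im[100:300,130:330],None,fx=3,fy=3))
E
```

```text
t 27.82 tcp [0.4543 0.2887 0.2041] jaw 0.935 box [ 0.0003 -0.0376  0.2041] F [-1.6  1.2 -2. ] w 0.254
[[-0.002, 0.594, 0.804], [0.002, 0.804, -0.594], [-1.0, 0.001, -0.003]]
shift cm [ 0.42  5.01 -1.7 ] twist -1.233 alt 1.908 j6 -0.509 j1 0.43
```

View pics/z27.png

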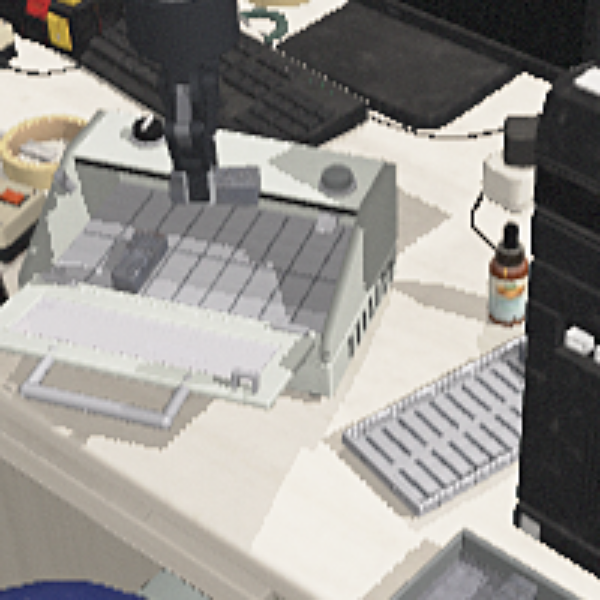

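Emit:
carry_out --moves '[0.1,0,0.5,-0.2,-0.12,0.1,0,1,-0.4,-0.24,0.1,0,1.5,-0.6,-0.36,0.1,0,2,-0.8,-0.48,0.1,0,2.5,-1,-0.6,0.1,0,3,-1.2,-0.72,0.1,0.2,3.5,-1.4,-0.84,0.1,0.4,4,-1.6,-0.96,0.1,0.4,4.5,-1.7,-1.08,0.1,0.4,4.9,-1.7,-1.18,0.1,0.4,4.9,-1.7,-1.248,0.1,0.4,4.9,-1.7,-1.248]'

```text
time: 28.82
tool_pos: [0.4735, 0.3342, 0.1996]
tool_rot: [0.675, -0.209, 0.676, 0.208]
contact_force: [-0.3, -0.1, -1.3]
gripper_width: 0.254
```

```bash
python3 - <<'E'
from h import *
st(); to(box(.042,-.007,.1),YAW+np.pi/2)
E
```

```text
t 28.82 tcp [0.4735 0.3342 0.1996] jaw 2.169 box [ 0.0418 -0.0108  0.1996] F [-0.3 -0.1 -1.3] w 0.254
[[-0.001, -0.563, 0.826], [-0.001, 0.826, 0.563], [-1.0, -0.0, -0.001]]
shift cm [9.96 0.38 0.03] twist 0.001 alt -3.14 j6 -1.683 j1 0.49
```

Emit:
carry_out --moves '[0.1,1,0.2,0,0,0.1,3,0.4,0,0,0.1,5.5,0.4,0,0,0.1,8,0.4,0,0,0.1,10,0.4,0,0,0.1,10,0.4,0,0,0.1,10,0.4,0,0]'

```text
time: 29.4
tool_pos: [0.4701, 0.3371, 0.098]
tool_rot: [0.674, -0.208, 0.677, 0.208]
contact_force: [1.0, -0.6, -1.0]
gripper_width: 0.251
```

```bash
python3 - <<'E'
from h import *
grab('scene','s23');st(); to(box(.042,-.007,.0705),YAW+np.pi/2)
im=cv2.imread('pics/s23.png'); cv2.imwrite('pics/z28.png',cv2.resize(im[100:280,110:290],None,fx=3.3,fy=3.3))
E
```

```text
t 29.45 tcp [0.4714 0.3378 0.1   ] jaw 2.168 box [ 0.0421 -0.0066  0.1   ] F [ 0.1  0.2 -0.9] w 0.252
[[-0.0, -0.562, 0.827], [-0.0, 0.827, 0.562], [-1.0, 0.0, -0.0]]
shift cm [ 2.95 -0.04 -0.  ] twist 0.0 alt -3.141 j6 -1.674 j1 0.49
```

View pics/z28.png

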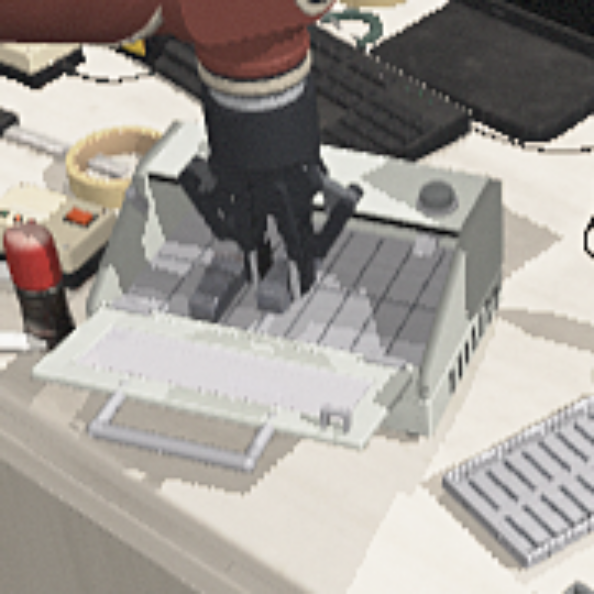

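Emit:
carry_out --moves '[0.1,1,0,0,0,0.1,1.8,0,0,0,0.1,2.4,0,0,0,0.1,2.8,0,0,0,0.1,2.9,0,0,0,0.1,2.9,0,0,0]'

```text
time: 29.95
tool_pos: [0.4712, 0.3377, 0.0704]
tool_rot: [0.675, -0.208, 0.676, 0.208]
contact_force: [0.1, -0.2, -0.8]
gripper_width: 0.254
```

Emit:
carry_out --moves '[0.1,0.1,0,0,0,0.2,0.1,0,0,0,0.3,0.1,0,0,0,0.4,0.1,0,0,0,0.4,0.1,0,0,0,0.4,-1,0,0,0,0.4,-3,0,0,0,0.4,-6,0,0,0,0.5,-9,0,0,0,0.5,-12,0,0,0,0.5,-14,0,0,0]'

```text
time: 30.87
tool_pos: [0.4725, 0.3385, 0.2159]
tool_rot: [0.678, -0.208, 0.674, 0.209]
contact_force: [0.9, -0.2, 0.1]
gripper_width: 0.502
```

```bash
python3 - <<'E'
from h import *
grab('scene','s24');st(); to([.601,.2,.2],0)
im=cv2.imread('pics/s24.png'); cv2.imwrite('pics/z29.png',cv2.resize(im[100:280,110:290],None,fx=3.3,fy=3.3))
E
```

```text
t 30.92 tcp [0.4743 0.3395 0.2202] jaw 2.169 box [ 0.0454 -0.0068  0.2202] F [0.4 0.4 4. ] w 0.498
[[0.011, -0.563, 0.826], [0.006, 0.826, 0.563], [-1.0, -0.001, 0.012]]
shift cm [  2.08 -18.66   2.59] twist -0.972 alt 2.169 j6 -1.675 j1 0.49
```

View pics/z29.png

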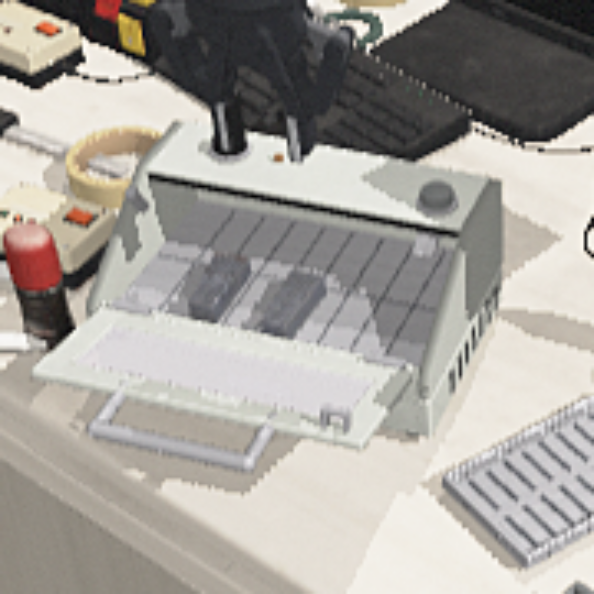

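```bash
python3 - <<'E'
from h import *
to([.56,.2,.2],0); print(onz('scene',299,209,0),onz('scene',300.5,175,.102))
E
```

```text
shift cm [  2.03 -16.35  -0.8 ] twist -0.972 alt 2.169 j6 -1.675 j1 0.49
[6.84694080e-01 1.95826257e-01 1.11022302e-16] [0.69157446 0.20398032 0.102     ]
```

Emit:
carry_out --moves '[0.6,0,-1,0,0.12,0.6,0,-2.5,0,0.24,0.6,0,-4,0,0.36,0.6,0,-5.5,0,0.48,0.6,0,-7,0,0.6,0.6,0,-8.5,0,0.72,0.6,0,-10,0,0.84,0.6,0,-11.5,0,0.96,0.6,0,-13,0,1.08,0.6,0,-14.5,0,1.2,0.6,0,-15.5,0,1.32,0.6,0,-16.3,0,1.44]'

```text
time: 31.92
tool_pos: [0.5638, 0.2023, 0.2115]
tool_rot: [0.645, 0.291, 0.644, -0.291]
contact_force: [-0.4, -0.9, 0.2]
gripper_width: 0.598
```

```bash
python3 - <<'E'
from h import *
im=grab('top','t25');st(); b,_=inserts(im,thr=145); to([.663,.132,.2],0)
im2=cv2.imread('pics/t25.png'); cv2.imwrite('pics/z30.png',cv2.resize(im2[150:255,230:335],None,fx=5,fy=5,interpolation=cv2.INTER_CUBIC))
E
```

```text
t 31.97 tcp [0.5644 0.2015 0.2115] jaw 0.718 box [ 0.0423 -0.1716  0.2115] F [-0.1 -0.3  0.1] w 0.601
[[0.001, 0.753, 0.658], [-0.001, 0.658, -0.753], [-1.0, 0.0, 0.001]]
[596.3 129.1] [223.1  77. ] 0.0
shift cm [ 1.17  2.86 11.72] twist 0.718 alt -2.424 j6 -0.499 j1 0.22
```

View pics/z30.png

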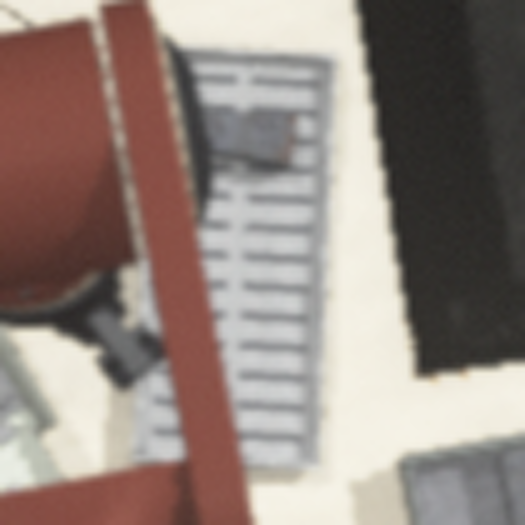

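```bash
python3 - <<'E'
from h import *
for p in [(288,178),(265.5,176),(276.7,177)]: print(onz('top',*p,.026).round(4))
E
```

```text
[0.6604 0.0917 0.026 ]
[0.664  0.1517 0.026 ]
[0.6622 0.1219 0.026 ]
```

Emit:
carry_out --moves '[0.6,0,0.3,1,0.12,0.6,0,0.8,3,0.24,0.6,0,1.3,5,0.36,0.6,0,1.8,7,0.48,0.6,0.5,2.3,9,0.6,0.6,1.5,2.8,10.8,0.72,0.6,3,2.9,11.7,0.778,0.6,5,2.9,11.7,0.778,0.6,7,2.9,11.7,0.778,0.6,9,2.9,11.7,0.778,0.6,10,2.9,11.7,0.778,0.6,10,2.9,11.7,0.778]'

```text
time: 32.97
tool_pos: [0.6606, 0.1353, 0.1076]
tool_rot: [-0.487, -0.51, -0.489, 0.513]
contact_force: [0.0, -0.5, -0.5]
gripper_width: 0.601
```

```bash
python3 - <<'E'
from h import *
im=grab('top','t26');grab('scene','s26');st();  to([.6625,.131,.0185],-.06)
im2=cv2.imread('pics/t26.png'); im=cv2.imread('pics/s26.png'); cv2.imwrite('pics/z31.png',np.hstack([cv2.resize(im2[110:250,210:350],(400,400)),cv2.resize(im[100:240,220:360],(400,400))]))
E
```

```text
t 33.07 tcp [0.6629 0.1355 0.1115] jaw -0.048 box [ 0.0867 -0.2815  0.1115] F [1.2 0.3 0.6] w 0.599
[[0.0, 0.999, -0.048], [0.0, -0.048, -0.999], [-1.0, 0.0, -0.0]]
shift cm [ 9.3  -0.02  0.45] twist 0.012 alt -3.129 j6 0.14 j1 0.09
```

View pics/z31.png

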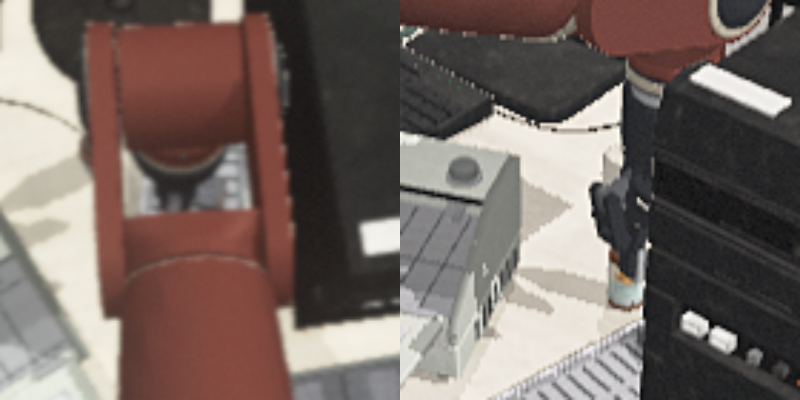

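```bash
python3 - <<'E'
from h import *
for z in (.25,.3,.35,.4,.45): print(z,onz('top',311.5,197,z).round(3),onz('top',308,150,z).round(3), onz('top',313,212,z).round(3))
E
```

```text
0.25 [0.579 0.05  0.25 ] [0.68  0.059 0.25 ] [0.547 0.047 0.25 ]
0.3 [0.572 0.055 0.3  ] [0.667 0.064 0.3  ] [0.542 0.052 0.3  ]
0.35 [0.565 0.06  0.35 ] [0.654 0.068 0.35 ] [0.536 0.057 0.35 ]
0.4 [0.557 0.065 0.4  ] [0.641 0.073 0.4  ] [0.531 0.062 0.4  ]
0.45 [0.55 0.07 0.45] [0.628 0.077 0.45 ] [0.526 0.067 0.45 ]
```

Emit:
carry_out --moves '[0.6,0.5,0,0.45,0.01,0.6,2,0,0.45,0.01,0.6,4,0,0.45,0.01,0.6,6,0,0.45,0.01,0.6,7.5,0,0.45,0.01,0.6,8.5,0,0.45,0.01,0.6,9.2,0,0.45,0.01,0.6,9.2,0,0.45,0.01,0.6,9.2,0,0.45,0.01]'

```text
time: 33.82
tool_pos: [0.6629, 0.1307, 0.0191]
tool_rot: [0.485, 0.515, 0.485, -0.514]
contact_force: [0.6, 0.3, -0.4]
gripper_width: 0.601
```

Emit:
carry_out --moves '[0.5,0,0,0,0,0.4,0,0,0,0,0.3,0,0,0,0,0.2,0,0,0,0,0.1,0,0,0,0,0.1,0,0,0,0,0.1,0,0,0,0]'

```text
time: 34.4
tool_pos: [0.6637, 0.1308, 0.0205]
tool_rot: [0.486, 0.515, 0.484, -0.514]
contact_force: [-0.3, 0.2, 6.0]
gripper_width: 0.257
```

```bash
python3 - <<'E'
from h import *
st(); to(box(.0,-.03,.2),YAW+np.pi/2)
E
```

```text
t 34.4 tcp [0.6637 0.1308 0.0205] jaw -0.059 box [ 0.0848 -0.2859  0.0205] F [-0.3  0.2  6. ] w 0.257
[[0.003, 0.998, -0.059], [0.0, -0.059, -0.998], [-1.0, 0.003, -0.0]]
shift cm [-18.01 -22.28 -15.11] twist 0.915 alt -2.227 j6 0.144 j1 0.08
```

Emit:
carry_out --moves '[0.1,-0.5,0,0,0,0.1,-1.5,0,0,0,0.1,-3.5,0,0,0,0.1,-7,0,0,0,0.1,-10.5,-1,0,0,0.1,-13.5,-3,-0.5,-0.1,0.1,-16.5,-6,-2,-0.2,0.1,-18.5,-9,-4,-0.32,0.1,-18.5,-12,-6.5,-0.44,0.1,-18.5,-15,-9,-0.56,0.1,-18.5,-17.5,-11.5,-0.68,0.1,-18.5,-19.5,-13.5,-0.8]'

```text
time: 35.4
tool_pos: [0.4733, 0.2782, 0.204]
tool_rot: [0.648, 0.283, 0.648, -0.283]
contact_force: [0.4, 0.4, -2.0]
gripper_width: 0.25
```

```bash
python3 - <<'E'
from h import *
grab('scene','s27'); st(); to(box(.044,-.067,.2),YAW+np.pi/2)
im=cv2.imread('pics/s27.png'); cv2.imwrite('pics/z32.png',cv2.resize(im[100:300,130:330],None,fx=3,fy=3))
E
```

```text
t 35.45 tcp [0.4706 0.2812 0.2037] jaw 0.755 box [ 0.0096 -0.0529  0.2037] F [-1.5  3.4 -0.9] w 0.249
[[-0.004, 0.728, 0.685], [0.003, 0.685, -0.728], [-1.0, -0.001, -0.005]]
shift cm [0.36 3.17 1.93] twist -1.413 alt 1.729 j6 -0.355 j1 0.4
```

View pics/z32.png

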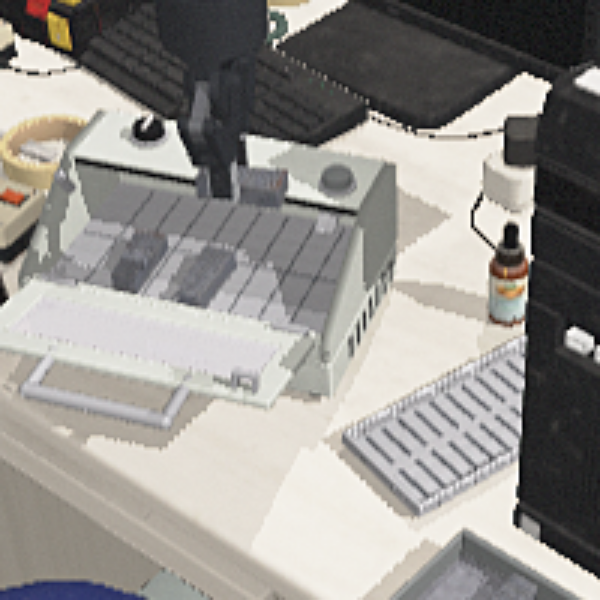

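Emit:
carry_out --moves '[0.1,0,0.3,0.2,-0.12,0.1,0,0.6,0.4,-0.24,0.1,0,0.9,0.6,-0.36,0.1,0,1.2,0.8,-0.48,0.1,0,1.5,1,-0.6,0.1,0,1.8,1.2,-0.72,0.1,0.2,2.1,1.4,-0.84,0.1,0.4,2.4,1.6,-0.96,0.1,0.4,2.7,1.7,-1.08,0.1,0.4,3,1.8,-1.2,0.1,0.4,3,1.9,-1.32,0.1,0.4,3,1.9,-1.427]'

```text
time: 36.45
tool_pos: [0.5106, 0.2828, 0.1995]
tool_rot: [0.675, -0.21, 0.676, 0.21]
contact_force: [0.5, 0.4, -1.6]
gripper_width: 0.251
```

```bash
python3 - <<'E'
from h import *
st(); to(box(.044,-.069,.1),YAW+np.pi/2)
E
```

```text
t 36.45 tcp [0.5106 0.2828 0.1995] jaw 2.173 box [ 0.0435 -0.0741  0.1995] F [ 0.5  0.4 -1.6] w 0.251
[[-0.001, -0.566, 0.824], [-0.001, 0.824, 0.566], [-1.0, 0.0, -0.001]]
shift cm [9.95 0.51 0.06] twist 0.005 alt -3.137 j6 -1.794 j1 0.38
```

Emit:
carry_out --moves '[0.1,1,0.2,0,0,0.1,3,0.5,0,0,0.1,5.5,0.5,0,0,0.1,8,0.5,0,0,0.1,10,0.5,0,0,0.1,10,0.5,0,0,0.1,10,0.5,0,0]'

```text
time: 37.03
tool_pos: [0.5064, 0.2868, 0.0979]
tool_rot: [0.674, -0.207, 0.678, 0.207]
contact_force: [0.3, -0.3, -2.3]
gripper_width: 0.256
```

```bash
python3 - <<'E'
from h import *
grab('scene','s28');st(); to(box(.044,-.069,.071),YAW+np.pi/2)
im=cv2.imread('pics/s28.png'); cv2.imwrite('pics/z33.png',cv2.resize(im[100:280,110:290],None,fx=3.3,fy=3.3))
E
```

```text
t 37.08 tcp [0.5078 0.2873 0.0999] jaw 2.166 box [ 0.0438 -0.0688  0.0999] F [ 0.4  0.1 -1.1] w 0.254
[[-0.001, -0.561, 0.828], [-0.0, 0.828, 0.561], [-1.0, 0.0, -0.001]]
shift cm [ 2.89 -0.02  0.02] twist -0.001 alt 3.14 j6 -1.779 j1 0.39
```

View pics/z33.png

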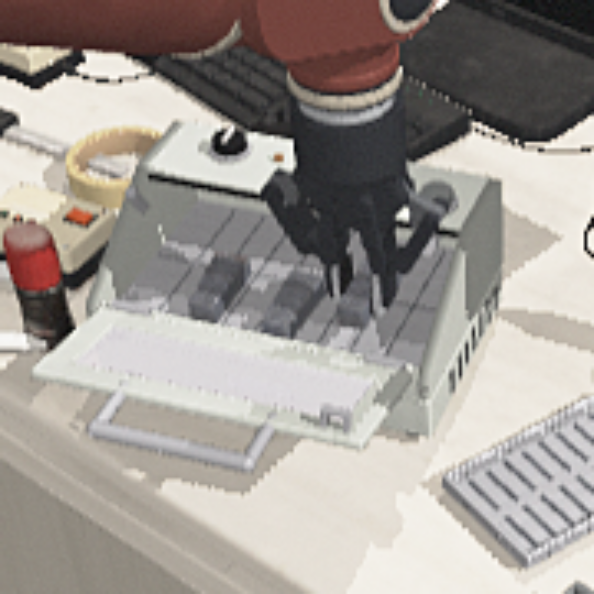

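Emit:
carry_out --moves '[0.1,1,0,0,0,0.1,1.8,0,0,0,0.1,2.4,0,0,0,0.1,2.8,0,0,0,0.1,2.9,0,0,0,0.1,2.9,0,0,0]'

```text
time: 37.58
tool_pos: [0.5077, 0.2872, 0.0704]
tool_rot: [0.676, -0.208, 0.676, 0.208]
contact_force: [-0.0, -0.3, -0.7]
gripper_width: 0.256
```

Emit:
carry_out --moves '[0.1,0.1,0,0,0,0.2,0.1,0,0,0,0.3,0.1,0,0,0,0.4,0.1,0,0,0,0.4,0.1,0,0,0,0.4,-1,0,0,0,0.4,-3,0,0,0,0.4,-6,0,0,0,0.4,-9,0,0,0,0.4,-12,0,0,0,0.4,-14,0,0,0]'

```text
time: 38.5
tool_pos: [0.5092, 0.2879, 0.2159]
tool_rot: [0.678, -0.208, 0.674, 0.208]
contact_force: [-0.0, 1.8, -0.3]
gripper_width: 0.4
```

```bash
python3 - <<'E'
from h import *
grab('scene','s29');st(); to(box(-.126,0,.2),YAW)
im=cv2.imread('pics/s29.png'); cv2.imwrite('pics/z34.png',cv2.resize(im[100:280,110:290],None,fx=3.3,fy=3.3))
E
```

```text
t 38.55 tcp [0.511  0.2887 0.2202] jaw 2.168 box [ 0.0472 -0.0695  0.2202] F [1.4 0.6 4. ] w 0.404
[[0.011, -0.562, 0.827], [0.005, 0.827, 0.562], [-1.0, -0.003, 0.012]]
shift cm [  1.8    6.96 -17.34] twist -1.571 alt 1.571 j6 -1.781 j1 0.39
```

View pics/z34.png

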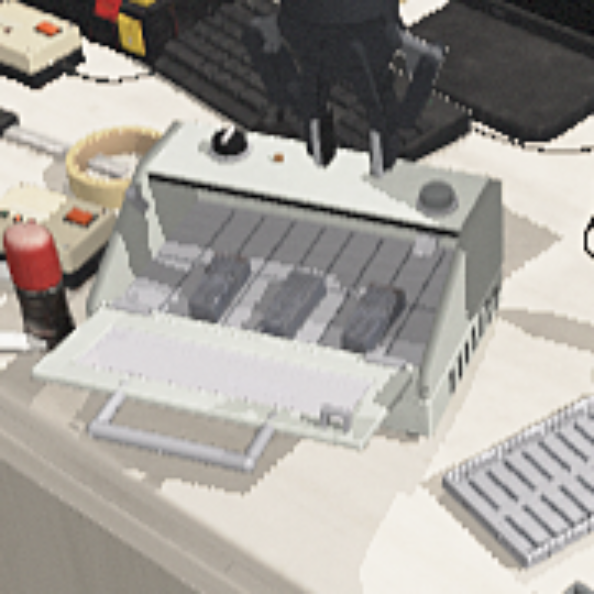

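Emit:
carry_out --moves '[0.3,0,0.5,-1.5,0.12,0.3,0,1,-3,0.24,0.3,0,1.7,-4.5,0.36,0.3,0,2.4,-6,0.48,0.3,0,3,-7.5,0.6,0.3,0,3.6,-9,0.72,0.3,0,4.2,-10.5,0.84,0.3,0,4.8,-12,0.96,0.3,0,5.4,-13.5,1.08,0.3,0,6,-15,1.2,0.3,0,6.6,-16.5,1.32,0.3,0,6.95,-17.3,1.44]'

```text
time: 39.55
tool_pos: [0.3246, 0.2473, 0.2113]
tool_rot: [0.645, 0.291, 0.644, -0.291]
contact_force: [0.1, 0.7, 0.5]
gripper_width: 0.304
```

Emit:
carry_out --moves '[0.3,0,0,0,0.12,0.3,1,0,0,0.131,0.3,2,0,0,0.131,0.3,3,0,0,0.131,0.3,4,0,0,0.131,0.3,5,0,0,0.131,0.3,6,0,0,0.131,0.3,7,0,0,0.131,0.3,7,0,0,0.131]'

```text
time: 40.3
tool_pos: [0.3245, 0.2468, 0.1379]
tool_rot: [0.624, 0.329, 0.626, -0.332]
contact_force: [-0.4, 0.3, 0.1]
gripper_width: 0.298
```

```bash
python3 - <<'E'
from h import *
grab('scene','s30');st(); to(box(-.126,0,.0715),YAW)
im=cv2.imread('pics/s30.png'); cv2.imwrite('pics/z35.png',cv2.resize(im[120:300,100:280],None,fx=3.3,fy=3.3))
E
```

```text
t 40.35 tcp [0.325  0.2471 0.1392] jaw 0.597 box [-0.13    0.0007  0.1392] F [0.1 0.  0.7] w 0.298
[[-0.003, 0.827, 0.562], [-0.001, 0.562, -0.827], [-1.0, -0.003, -0.0]]
shift cm [6.77 0.42 0.07] twist 0.0 alt -3.141 j6 -0.13 j1 0.47
```

View pics/z35.png

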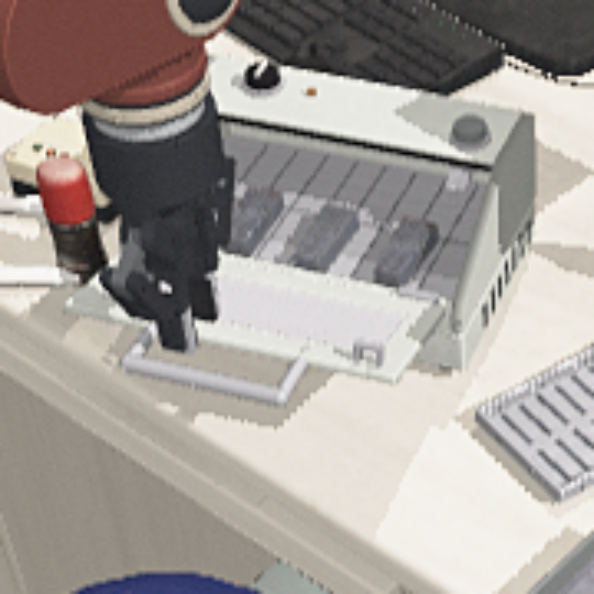

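Emit:
carry_out --moves '[0.3,0.5,0.35,0.05,0,0.3,2,0.35,0.05,0,0.3,3.5,0.35,0.05,0,0.3,4.5,0.35,0.05,0,0.3,5.3,0.35,0.05,0,0.3,6,0.35,0.05,0,0.3,6.6,0.35,0.05,0,0.3,6.8,0.35,0.05,0,0.3,6.8,0.35,0.05,0]'

```text
time: 41.1
tool_pos: [0.3289, 0.249, 0.0725]
tool_rot: [0.625, 0.331, 0.625, -0.331]
contact_force: [0.5, -0.6, 1.5]
gripper_width: 0.3
```

Emit:
carry_out --moves '[0.2,0,0,0,0,0.1,0,0,0,0,0.05,0,0,0,0,0.05,0,0,0,0]'

```text
time: 41.43
tool_pos: [0.3284, 0.2486, 0.0728]
tool_rot: [0.625, 0.33, 0.625, -0.332]
contact_force: [-5.2, -3.4, 2.0]
gripper_width: 0.113
```

```bash
python3 - <<'E'
from h import *
st(); p=inbox(pose()[1])
a0=np.arccos((p[0]-.008)/.134) if abs(p[0]-.008)<.134 else np.pi
print(np.degrees(a0))
a0=np.radians(176.4)
for a in range(172,30,-6):
    b=np.radians(a); print(a,'%.2f %.2f'%(-13.4*(np.sin(b)-np.sin(a0)),13.4*(np.cos(b)-np.cos(a0))))
E
```

```text
t 41.43 tcp [0.3284 0.2486 0.0728] jaw 0.597 box [-1.263e-01  1.000e-04  7.280e-02] F [-5.2 -3.4  2. ] w 0.113
[[-0.002, 0.827, 0.562], [-0.001, 0.562, -0.827], [-1.0, -0.002, 0.0]]
180.0
172 -1.02 0.10
166 -2.40 0.37
160 -3.74 0.78
154 -5.03 1.33
148 -6.26 2.01
142 -7.41 2.81
136 -8.47 3.73
130 -9.42 4.76
124 -10.27 5.88
118 -10.99 7.08
112 -11.58 8.35
106 -12.04 9.68
100 -12.36 11.05
94 -12.53 12.44
88 -12.55 13.84
82 -12.43 15.24
76 -12.16 16.62
70 -11.75 17.96
64 -11.20 19.25
58 -10.52 20.47
52 -9.72 21.62
46 -8.80 22.68
40 -7.77 23.64
34 -6.65 24.48
```

Emit:
carry_out --moves '[0.05,-1,0.1,0,0,0.05,-2.4,0.37,0,0,0.05,-3.74,0.8,0,0,0.05,-5,1.3,0,0,0.05,-6.25,2,0,0,0.05,-7.4,2.8,0,0,0.05,-8.5,3.7,0,0,0.05,-9.4,4.75,0,0,0.05,-10.3,5.9,0,0,0.05,-11,7.1,0,0,0.05,-11.6,8.35,0,0,0.05,-12,9.7,0,0]'

```text
time: 42.43
tool_pos: [0.4105, 0.3037, 0.1964]
tool_rot: [0.626, 0.331, 0.624, -0.331]
contact_force: [-2.6, -4.8, 8.4]
gripper_width: 0.112
```

```bash
python3 - <<'E'
from h import *
grab('scene','s31');st()
im=cv2.imread('pics/s31.png'); cv2.imwrite('pics/z36.png',cv2.resize(im[100:280,100:280],None,fx=3.3,fy=3.3))
E
```

```text
t 42.48 tcp [0.4124 0.305  0.1969] jaw 0.597 box [-0.0251 -0.0006  0.1969] F [-1.6 -4.2  7.6] w 0.113
[[0.005, 0.827, 0.562], [0.002, 0.562, -0.827], [-1.0, 0.005, 0.001]]
```

View pics/z36.png

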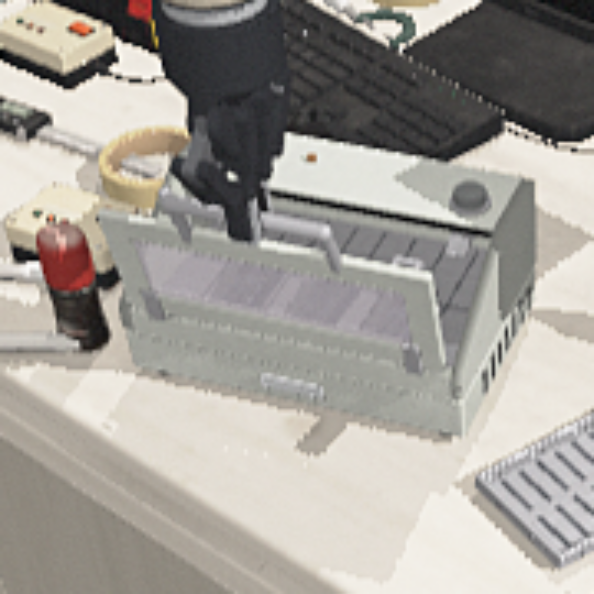

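Emit:
carry_out --moves '[0.05,-0.3,1.4,0,0,0.05,-0.5,2.75,0,0,0.05,-0.5,4.15,0,0,0.05,-0.4,5.55,0,0,0.05,-0.1,6.95,0,0,0.05,0.3,8.3,0,0,0.05,0.55,8.95,0,0,0.05,0.85,9.6,0,0,0.05,1.2,10.2,0,0,0.05,1.2,10.2,0,0]'

```text
time: 43.32
tool_pos: [0.4959, 0.3612, 0.1825]
tool_rot: [0.626, 0.332, 0.624, -0.33]
contact_force: [4.7, -4.2, 4.7]
gripper_width: 0.115
```

```bash
python3 - <<'E'
from h import *
grab('scene','s32');st(); p=inbox(pose()[1]); a0=np.arccos((p[0]-.008)/.134); print(np.degrees(a0),.072+.134*np.sin(a0))
im=cv2.imread('pics/s32.png'); cv2.imwrite('pics/z37.png',cv2.resize(im[100:280,100:280],None,fx=3.3,fy=3.3))
E
```

```text
t 43.37 tcp [0.4957 0.361  0.1827] jaw 0.597 box [ 0.0752 -0.0011  0.1827] F [ 3.1 -4.1  4.5] w 0.114
[[0.005, 0.827, 0.562], [0.0, 0.562, -0.827], [-1.0, 0.004, 0.002]]
59.9069657376704 0.1879384596399039
```

View pics/z37.png

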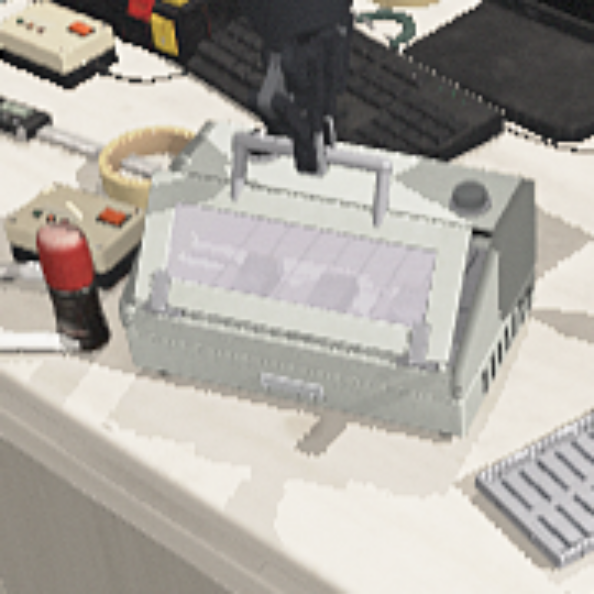

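Emit:
carry_out --moves '[0.05,0.37,0.6,0,0,0.05,0.76,1.2,0,0,0.05,1.2,1.75,0,0,0.05,1.65,2.3,0,0,0.05,2.1,2.8,0,0,0.05,2.65,3.25,0,0,0.05,3.2,3.7,0,0,0.05,3.7,4.15,0,0,0.05,3.9,4.3,0,0,0.05,3.9,4.3,0,0]'

```text
time: 44.2
tool_pos: [0.529, 0.3838, 0.1442]
tool_rot: [0.625, 0.33, 0.625, -0.333]
contact_force: [-6.1, -10.4, 12.8]
gripper_width: 0.112
```

```bash
python3 - <<'E'
from h import *
grab('scene','s33');st(); p=inbox(pose()[1]); a0=np.arccos((p[0]-.008)/.134); print(np.degrees(a0),.072+.134*np.sin(a0))
im=cv2.imread('pics/s33.png'); cv2.imwrite('pics/z38.png',cv2.resize(im[100:280,100:280],None,fx=3.3,fy=3.3))
E
```

```text
t 44.25 tcp [0.529  0.3838 0.1442] jaw 0.596 box [ 0.1156 -0.0009  0.1442] F [-5.1 -9.1 12.4] w 0.111
[[-0.002, 0.827, 0.562], [-0.003, 0.562, -0.827], [-1.0, -0.003, 0.002]]
36.59632528267896 0.15188723349686623
```

View pics/z38.png

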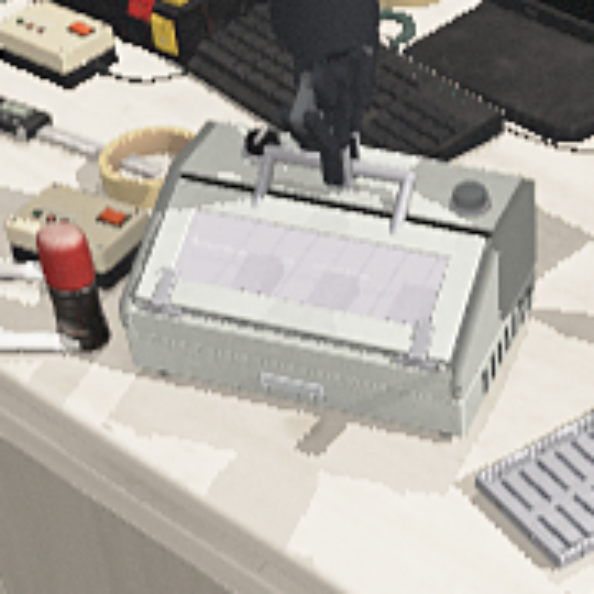

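Emit:
carry_out --moves '[0.05,0.2,0.15,0,0,0.05,0.3,0.3,0,0,0.05,0.3,0.3,0,0,0.05,0,0,0,0,0.05,-0.2,-0.2,0,0,0.15,-0.2,-0.2,0,0,0.3,-0.2,-0.2,0,0,0.4,-0.2,-0.2,0,0,0.4,-0.2,-0.2,0,0]'

```text
time: 45.0
tool_pos: [0.5272, 0.3844, 0.1435]
tool_rot: [0.625, 0.331, 0.625, -0.331]
contact_force: [0.3, 0.4, 0.4]
gripper_width: 0.399
```

Emit:
carry_out --moves '[0.4,-0.5,0,0,0,0.4,-2,0,0,0,0.4,-4,0,0,0,0.4,-6,0,0,0,0.4,-9,0,0,0,0.4,-12,-3,0,0,0.4,-13,-6,0,0,0.4,-13,-9,1,0,0.4,-13,-13,2,0,0.4,-13,-17,2,0,0.4,-13,-21,2,0,0.4,-13,-22,2,0]'

```text
time: 46.0
tool_pos: [0.3536, 0.242, 0.2748]
tool_rot: [0.625, 0.331, 0.625, -0.331]
contact_force: [-0.1, -0.8, -0.5]
gripper_width: 0.402
```

```bash
python3 - <<'E'
from h import *
grab('scene','s34');grab('top','t34');st()
im=cv2.imread('pics/s34.png'); im0=cv2.imread('pics/s1.png');t=cv2.imread('pics/t34.png')
cv2.imwrite('pics/z39.png',np.vstack([np.hstack([cv2.resize(i[120:240,120:280],(400,300)) for i in (im0,im)]),np.hstack([cv2.resize(i[150:300,100:300],(400,300)) for i in (cv2.imread('pics/top0.png'),t)])]))
E
```

```text
t 46.1 tcp [0.3559 0.2433 0.2757] jaw 0.597 box [-0.1066 -0.0198  0.2757] F [ 0.4 -0.3  0.7] w 0.401
[[0.004, 0.827, 0.562], [0.002, 0.562, -0.827], [-1.0, 0.004, 0.001]]
```

View pics/z39.png

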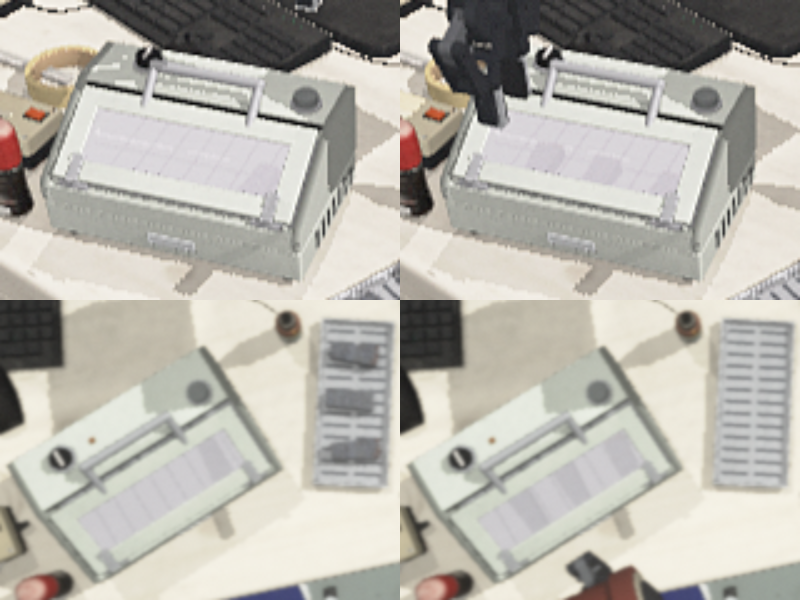

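View pics/t34.png

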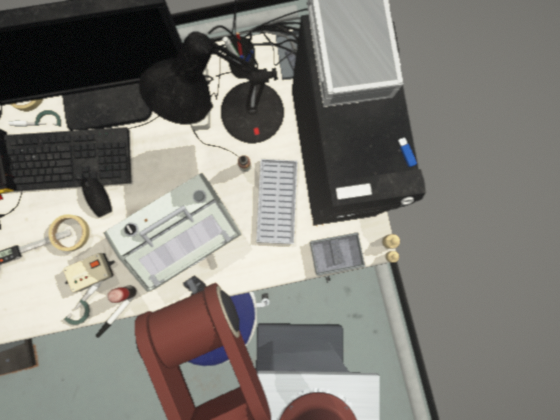

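View pics/s34.png

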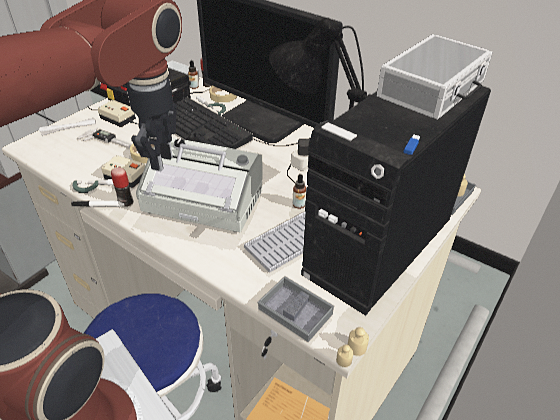

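```bash
python3 - <<'E'
from h import *
a=np.load('pics/top0.npy').astype(int);b=np.load('pics/t34.npy').astype(int)
print('bar/roof diff',abs(a-b)[175:245,110:200].mean(), 'weights',abs(a-b)[230:265,380:405].mean(),'oil',abs(a-b)[150:175,235:255].mean())
workorder.job_done(); st()
E
```

```text
bar/roof diff 1.214021164021164 weights 0.8460952380952381 oil 0.73
the job is handed in; nothing more can be done
the job is handed in; nothing more can be done
```

I finished the whole job and handed it in at about 46 s of the 208 s allowed; I don't have a verdict.

- **Opening:** I pressed the latch button, the door popped ajar by itself, and I lifted the hand clear. I then gripped the bar and brought the door down to its stop. My first grip sat too high on the bar, so I re-gripped deeper partway.
- **Inserts:** There was one dry insert, and it is now in the grey parts tray. The three washed inserts lie flat in the box, side by side and about 60 mm apart. The draining tray is empty.
- **Closing:** I brought the door up and over and pressed it shut.

**Last checks:**
- In the final pictures the bar and door are where they were at the start, with a mean difference of about 1 grey level. That shows the door shut, since an unlatched door would stand visibly ajar.
- The weights and the oil bottle have not moved, and the robot is touching nothing. The largest force I read was about 21 N, during the first poor grip on the bar.
- No check failed or disagreed. I saw no insert knocked aside and no slip of the grip.

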